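# Touch up both bevels of a bench scraper on a hollow-worn whetstone

### The job

Swing the clamp lever of the whetstone holder fully shut so that the stone cannot shift, then touch up the bench scraper on it: lean its handle about 40 degrees from upright towards the end of the stone nearer to you and draw the edge, handle leading, from near the stone's far end to near that end, lightly pressed on the hollow-worn face all the way and never pushed hard. Do first the face of the scraper that looks at you now (that face underneath), then turn the scraper half round and do its other face the same way. Stand it back in the slot of its wooden stand, edge down, leave the stone clamped, and do not push the water glass or the salt shaker out of place.

Things in the scene. Friction and masses are not known exactly. Their poses are not given: they have to be found in the camera images.
- holder: black whetstone holder, fixed, left or right of the stand: plate 212 x 92 mm, low fence on its -y side, low end lips, steel clamp jaw on its +y side, all lower than the stone's face. Origin under its centre on the worktop; x along the stone to its far end, away and to the left (yaw 40 to 62 degrees), y to its left, back towards the robot; the stone lies on its floor, z = 12 mm
- clamp_lever (a joint): lever at the holder's +y side, 71 mm long, 22 to 28 mm wide, 7 to 11 mm thick, black grip at its end. rad: 0 = upright (open, and in the way of the work), 1.5 = shut at its stop, level and pointing to the holder's +y. Stiff (2 to 3 N at the tip), stays where left; shutting it drives the jaw, which pushes the stone about 2 mm against the fence
- lever_hinge (a point): the lever's hinge, at (0, 67, 24) mm in the holder's frame; its axis runs along the holder's x
- lever_tip (a point): middle of the lever's black grip, 58 mm from the hinge
- stone: loose whetstone 184 x 64 x 28 mm, with play in its holder until clamped. Its pale upper face is worn hollow along its length by some mm (straight across), unmeasured: feel for it. Origin: centre of its underside; far end x = +92 mm, near end -92 mm. Near an end: 42 mm from the middle or more. Keep the edge square across (15 degrees) and centred (25 mm). 3 to 12 N is right, 25 N too hard
- scraper: bench scraper, about 170 g: steel blade 90 mm wide (y), 2.6 mm thick (x), straight edge rounded to 1.5 mm radius; dark wooden handle bar 92 x 22 x 30 mm (y, x, z) on top, at z = 77 to 107 mm. Origin: middle of the edge; z up the blade to the handle; x square to the blade. Its -x face looks at the robot at the start, while it stands edge down in its stand
- grip (a point): middle of the scraper's handle, 92 mm above the edge; grip it across its 22 mm thickness (along the scraper's x)
- stand: pale wooden block 70 x 126 x 40 mm (x, y, z), fixed, beside the holder. A slot along its y takes the blade: 5.8 mm wide, 101 mm long, floor at z = 8 mm, flared at 45 degrees to 20 mm over its upper 7 mm. Origin under its centre on the worktop. The scraper may go back either way round
- water_glass: clear water glass 84 mm across, 97 mm high, bystander on the right; origin at the centre of its base
- salt: salt shaker 44 mm across, 90 mm high, bystander behind the work; origin at the centre of its base
Things that resemble listed ones, but are neither listed nor needed, are in the scene too. There is more than one size of the scraper; the job needs the larger.

How it is judged (in metres and radians):
On the way, in this order (a step that is already met when the one before it is completed fails the run):
1. the clamp lever is swung fully shut (value of joint clamp_lever above 1.38 rad), for 0.2 s.
2. the face that looked at the robot at first underneath, handle leaned 30 to 50 degrees towards the stone's near end: the edge is pressed on the stone near the far end (contact force between scraper and stone above 1.5 N and angle between scraper's own x axis and vertical between 0.698 and 1.047 rad and angle between the y axis of scraper and the y axis of stone, either way round below 0.3 rad and x of scraper in the frame of stone between 0.042 and 0.09 m and y of scraper in the frame of stone between -0.025 and 0.025 m and x of grip in the frame of stone below 0.06 m), for 0.1 s.
3. the face that looked at the robot at first underneath, handle leaned 30 to 50 degrees towards the stone's near end: the edge is pressed on the stone just beyond the middle (contact force between scraper and stone above 1.5 N and angle between scraper's own x axis and vertical between 0.698 and 1.047 rad and angle between the y axis of scraper and the y axis of stone, either way round below 0.3 rad and x of scraper in the frame of stone between 0.006 and 0.036 m and y of scraper in the frame of stone between -0.025 and 0.025 m and x of grip in the frame of stone below 0.02 m), for 0.1 s.
4. the face that looked at the robot at first underneath, handle leaned 30 to 50 degrees towards the stone's near end: the edge is pressed on the stone just before the middle (contact force between scraper and stone above 1.5 N and angle between scraper's own x axis and vertical between 0.698 and 1.047 rad and angle between the y axis of scraper and the y axis of stone, either way round below 0.3 rad and x of scraper in the frame of stone between -0.036 and -0.006 m and y of scraper in the frame of stone between -0.025 and 0.025 m and x of grip in the frame of stone below -0.02 m), for 0.1 s.
5. the face that looked at the robot at first underneath, handle leaned 30 to 50 degrees towards the stone's near end: the edge is pressed on the stone near the near end (contact force between scraper and stone above 1.5 N and angle between scraper's own x axis and vertical between 0.698 and 1.047 rad and angle between the y axis of scraper and the y axis of stone, either way round below 0.3 rad and x of scraper in the frame of stone between -0.09 and -0.042 m and y of scraper in the frame of stone between -0.025 and 0.025 m and x of grip in the frame of stone below -0.06 m), for 0.1 s.
6. the other face underneath, handle leaned 30 to 50 degrees towards the stone's near end: the edge is pressed on the stone near the far end (contact force between scraper and stone above 1.5 N and angle between scraper's own x axis and vertical between 2.094 and 2.443 rad and angle between the y axis of scraper and the y axis of stone, either way round below 0.3 rad and x of scraper in the frame of stone between 0.042 and 0.09 m and y of scraper in the frame of stone between -0.025 and 0.025 m and x of grip in the frame of stone below 0.06 m), for 0.1 s.
7. the other face underneath, handle leaned 30 to 50 degrees towards the stone's near end: the edge is pressed on the stone just beyond the middle (contact force between scraper and stone above 1.5 N and angle between scraper's own x axis and vertical between 2.094 and 2.443 rad and angle between the y axis of scraper and the y axis of stone, either way round below 0.3 rad and x of scraper in the frame of stone between 0.006 and 0.036 m and y of scraper in the frame of stone between -0.025 and 0.025 m and x of grip in the frame of stone below 0.02 m), for 0.1 s.
8. the other face underneath, handle leaned 30 to 50 degrees towards the stone's near end: the edge is pressed on the stone just before the middle (contact force between scraper and stone above 1.5 N and angle between scraper's own x axis and vertical between 2.094 and 2.443 rad and angle between the y axis of scraper and the y axis of stone, either way round below 0.3 rad and x of scraper in the frame of stone between -0.036 and -0.006 m and y of scraper in the frame of stone between -0.025 and 0.025 m and x of grip in the frame of stone below -0.02 m), for 0.1 s.
9. the other face underneath, handle leaned 30 to 50 degrees towards the stone's near end: the edge is pressed on the stone near the near end (contact force between scraper and stone above 1.5 N and angle between scraper's own x axis and vertical between 2.094 and 2.443 rad and angle between the y axis of scraper and the y axis of stone, either way round below 0.3 rad and x of scraper in the frame of stone between -0.09 and -0.042 m and y of scraper in the frame of stone between -0.025 and 0.025 m and x of grip in the frame of stone below -0.06 m), for 0.1 s.
At the end, for the whole second after the job is handed in: the clamp lever is shut (over 1.35 rad), the stone lies flat in its holder, and the scraper stands at rest in the slot of its stand on the slot's floor (within 3 mm), edge down and upright within 9 degrees (value of joint clamp_lever above 1.35 rad and x of stone in the frame of holder between -0.008 and 0.008 m and y of stone in the frame of holder between -0.005 and 0.005 m and z of stone in the frame of holder below 0.0145 m and x of scraper in the frame of stand between -0.006 and 0.006 m and y of scraper in the frame of stand between -0.009 and 0.009 m and z of scraper in the frame of stand below 0.011 m and angle between scraper's own z axis and vertical below 0.16 rad and angle between the y axis of scraper and the y axis of stand, either way round below 0.12 rad and linear speed of each of scraper, stone below 0.02 m/s); the robot touches nothing.
It fails at once if the scraper is pressed on the stone with more than 25 N (contact force between scraper and stone above 25 N).
It fails at once if the water glass or the salt shaker is pushed more than 30 mm (distance of any of water_glass, salt from where it was at the start of the episode above 0.03 m).
It also fails if it takes over 72 s, if anything falls off the work surface, if the arm or the gripper's body presses on something with over 40 N, if the wrist force passes 120 N, or if a joint passes its speed limit or range.

### The arm

A 6-joint arm with a two-finger parallel gripper is mounted at the origin on a cart in front of the work surface, level with it; the furniture and walls round the work are solid. World frame = base frame: x ahead of the robot, y to its left, z up, the work surface at z = 0. Lengths are in mm, angles in degrees, forces in N, time in s.
With the tool pointing down it reaches from about 325 to 875 mm from the base axis. Payload 4.4 kg.
Tool frame: the origin (TCP) lies between the finger pads; the fingertips stand 11 mm ahead of it and the grasp point (between the pads) lies 8 mm behind it (bot.tips_ahead is the distance from the TCP to the fingertips, in mm); z points along the fingers, y is the line along which they close (so a half turn about z gives the same grasp; the last joint's range is limited). The gripper opens to 85 mm and grips with 20 to 120 N. Pads are 22 mm wide; open, the fingers measure 114 mm over their backs; the gripper's body (76 mm by 85 mm) begins 54 mm behind the grasp point. The pads swing forward as they close: fully open they stand 13 mm farther back than shut.
Start: joints at [-73.711, 11.837, 88.321, -0, 79.842, -8.623], TCP at [242.195, -521.506, 242.282] pointing down, gripper open.
Joint ranges: [-156.59, 156.59], [-49.26, 127.26], [12.9, 141.05], [-63.56, 243.56], [4.71, 150.69], [-161.64, 161.64]. Speed limits (degrees/s): [159.86, 159.86, 180, 180, 180, 180].

### API

Orientations are given as [roll, pitch, yaw] about the fixed x, y, z axes, in that order (R = Rz(yaw) Ry(pitch) Rx(roll)).
In Python, from station import bot gives the robot as it stands. The module is installed in compiled form; this text tells all that it offers.
- The arm moves only by the tool send_rows, never from a script. Its argument "increments" is one flat list of numbers, 7 for each row, row after row: the finger opening in mm, from 0 to 85.4, then the shift along the tool's x, y, z in mm, then the turn, a rotation vector about the tool's x, y, z in degrees. In form: [jaw, x, y, z, rx, ry, rz, jaw, x, y, z, rx, ry, rz, ...]. A call has exactly 8 rows; each row is the pose to reach, as a shift and turn from the pose commanded when the call began, along the tool's axes at that moment; what a row does not reach only later rows make up. A row lasts 1/8 s, in which the tool goes at most 62.5 mm and 10.7 degrees, less where a joint would pass 70% of its speed; a pose out of reach is approached as far as the arm can. A call with a gripper value outside its range is refused whole. The fingers move at their own pace and stop on an object; "newtons" is the grip in N (left out, the last holds). Time passes only in rows, so rows that repeat a pose let the fingers close, or fill a call up. It gives the time, the measured TCP pose, the force, the opening and the grip force at its end, in the units of the state.
- bot.state(): the state, without advancing time (a new reading comes with each control period).
- bot.get_image(name): name is "side" or "top" or "wrist"; returns (picture, depth): 480x640x3 uint8, blue, green, red; 480x640 float32, mm along the optical axis (not along the pixel's ray), 0 where there is no reading.
- bot.camera_params(name): a dict with "camera_matrix" (3x3 intrinsics, pixels), "cam_to_world" (4x4, takes a point from camera to world coordinates); the wrist camera has in their place "mount" (4x4, takes a point from camera to tool coordinates, whose origin is the TCP and whose axes are the flange's). Camera axes: x right, y down, z forward; pixel columns grow to the right and rows downward; lengths in mm; the calibration is good to about 2 mm. A picture is of the moment at which its call begins: read the wrist's pose just before it. camera_params takes no time and is no camera call.
- bot.job_done(): hands the job in; it is judged then, once.
The state is a dict: "clock": time; "q": joint angles; "qvel": joint speeds; "joint_efforts": joint torques, N m; "tcp_pos": TCP position; "tcp_rot": TCP orientation; "force": force on the tool from outside, world axes, zero at the start; "ft_torque": the same for the moment, N m; "opening": opening from 0.0 (shut) to 1.0 (fully open); "finger_force": force on a finger pad.
Only numpy, scipy, OpenCV 4.12 (cv2) and the standard library are available. Lean on these libraries where they do the work, as an engineer would, in place of code of your own. Each camera call takes 0.05 s, during which the arm holds its last target. There are 200 camera calls.

## Working session

There is one attempt and no reset: what is moved stays moved. The work goes in short steps, Python scripts to look and compute and a tool call to move; the robot and the scene stay as the last step left them, time stands still between calls to the robot, and variables do not carry over. Pictures are saved under pics/ and viewed, at most 13 in all, crops included, and the job is handed in when it is done.

Besides the shell and the picture viewer there is one more tool, called after "Call:" as a command line: name --argument value ..., lists and objects as JSON in quotes. send_rows: Moves the arm, as the interface text tells. Its arguments: {"type":"object","properties":{"increments":{"type":"array","items":{"type":"number"}},"newtons":{"type":"number"}},"required":["increments"]}

```bash
mkdir -p pics; python3 - <<'E'
from station import bot
import cv2,numpy as np
s=bot.state();print(s)
for n in("top","side"):
    im,d=bot.get_image(n);cv2.imwrite(f"pics/{n}0.png",im);np.save(f"{n}0.npy",d)
    p=bot.camera_params(n);print(n,np.round(p["camera_matrix"],1).tolist(),np.round(p["cam_to_world"],3).tolist())
print(bot.camera_params("wrist"))
E
```

```text
{'clock': 0.0, 'q': array([-7.37093322e+01,  1.18857944e+01,  8.84074428e+01,  6.95717763e-04,
        7.98405841e+01, -8.62424003e+00]), 'qvel': array([-0.02666355, -0.04847858, -0.02371151,  0.06138161, -0.02540172,
       -0.00494226]), 'joint_efforts': array([ 2.23476177e-04, -3.83035684e+01, -2.91594028e+01, -4.10788425e-05,
        1.05864363e-02,  7.13810152e-06]), 'tcp_pos': array([ 242.00109994, -520.76987015,  241.0885341 ]), 'tcp_rot': array([-1.79867794e+02, -2.07437562e-02,  2.49147603e+01]), 'force': array([-0.1929193 ,  0.65117247,  0.34026009]), 'ft_torque': array([ 0.02878733, -0.03959276,  0.00541767]), 'finger_force': 0.0, 'opening': 1.0007912606858582}
top [[547.9, 0.0, 327.3], [0.0, 547.9, 239.8], [0.0, 0.0, 1.0]] [[0.02, -0.995, 0.097, 492.07], [-1.0, -0.022, -0.018, -113.317], [0.02, -0.097, -0.995, 1155.832], [0.0, 0.0, 0.0, 1.0]]
side [[600.7, 0.0, 322.6], [0.0, 600.7, 234.5], [0.0, 0.0, 1.0]] [[0.967, -0.163, 0.195, 313.767], [-0.254, -0.646, 0.72, -1077.513], [0.009, -0.746, -0.666, 1006.643], [0.0, 0.0, 0.0, 1.0]]
{'camera_matrix': array([[405.44004258,   0.        , 320.28412611],
       [  0.        , 405.44004258, 244.76506539],
       [  0.        ,   0.        ,   1.        ]]), 'mount': array([[-3.97156268e-05, -9.52761059e-01, -3.03720864e-01,
         7.77732342e+01],
       [ 9.99999999e-01, -3.35420268e-05, -2.55434865e-05,
        -7.86915886e-01],
       [ 1.41494259e-05, -3.03720865e-01,  9.52761059e-01,
        -1.31470596e+02],
       [ 0.00000000e+00,  0.00000000e+00,  0.00000000e+00,
         1.00000000e+00]])}
```

View pics/top0.png

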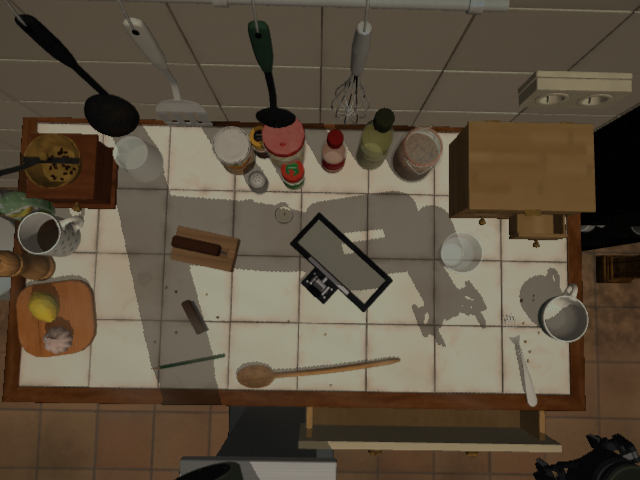

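View pics/side0.png

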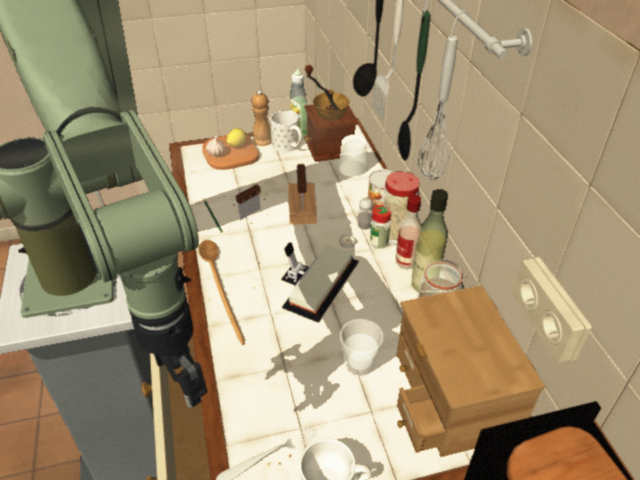

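Top view: the stand with the larger scraper (handle bar at about (196,246)), a smaller scraper lying at (194,316), and the holder with the stone centred near (341,262), lever at (320,285). Water glass is at (460,252), salt near (257,180). The scraper that fits is the one in the stand, since it is larger and standing. I'll check it in a crop.

```bash
cat > h.py <<'E'
import cv2,numpy as np
from station import bot
def cloud(n,d,T=None):
    p=bot.camera_params(n);K=p["camera_matrix"];T=p["cam_to_world"] if T is None else T
    v,u=np.mgrid[0:480,0:640];P=np.stack([(u-K[0,2])/K[0,0]*d,(v-K[1,2])/K[1,1]*d,d,np.ones_like(d)],-1)@T.T
    return P[...,:3]
E
python3 - <<'E'
from h import *
im=cv2.imread("pics/top0.png");d=np.load("top0.npy");P=cloud("top",d)
def rect(box,z0,z1,name):
    u0,v0,u1,v1=box;Q=P[v0:v1,u0:u1].reshape(-1,3);m=(Q[:,2]>z0)&(Q[:,2]<z1);Q=Q[m]
    r=cv2.minAreaRect(Q[:,:2].astype(np.float32));print(name,len(Q),"c",np.round(r[0],1),"size",np.round(r[1],1),"ang",round(r[2],1),"zmed",round(np.median(Q[:,2]),1),"zmax",Q[:,2].max().round(1))
print("table z",np.median(P[280:300,240:280,2]))
rect((285,205,400,315),28,46,"stone")
rect((285,205,400,315),5,25,"holder")
rect((285,205,400,315),50,120,"lever")
rect((160,215,250,280),30,55,"stand")
rect((160,215,250,280),90,140,"handle")
rect((170,290,220,340),8,60,"small")
rect((435,225,490,275),20,140,"glass")
rect((240,165,272,195),50,140,"salt")
c1=cv2.resize(im[205:315,280:400],None,fx=4.5,fy=4.5,interpolation=3)[:495]
c2=cv2.resize(im[215:340,160:250],None,fx=3.96,fy=3.96,interpolation=3)[:495]
s=cv2.imread("pics/side0.png")
cv2.imwrite("pics/c0.png",cv2.resize(np.hstack([c1,c2]),(800,440)))
cv2.imwrite("pics/s0.png",cv2.resize(s[150:330,220:400],(600,600),interpolation=3))
E
```

```text
table z 3.0895310490190013
stone 2969 c [ 544.2 -152.3] size [188.6 117.8] ang 48.6 zmed 37.9 zmax 45.7
holder 3541 c [ 564.  -166.4] size [230.  241.5] ang 1.3 zmed 9.3 zmax 25.0
lever 129 c [ 498.7 -109.8] size [27.5 19.6] ang 46.3 zmed 88.8 zmax 97.6
stand 1562 c [578.4 117.1] size [126.3  69.8] ang 79.1 zmed 40.2 zmax 46.4
handle 580 c [578.7 119.6] size [92.8 22.3] ang 78.9 zmed 114.3 zmax 120.0
small 88 c [445. 138.] size [ 91.3 101. ] ang 85.6 zmed 13.3 zmax 59.8
glass 1496 c [ 576.7 -394.6] size [82.6 81.9] ang 44.5 zmed 61.9 zmax 102.6
salt 313 c [725.8  17.1] size [59.4 36.7] ang 31.8 zmed 83.7 zmax 94.9
```

View pics/c0.png

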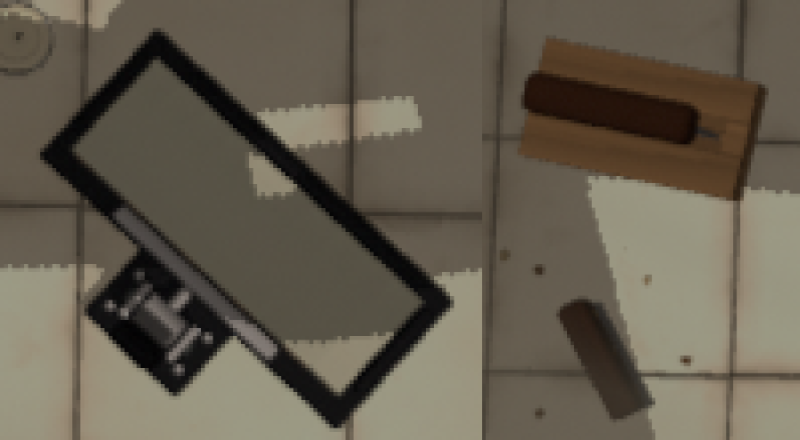

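View pics/s0.png

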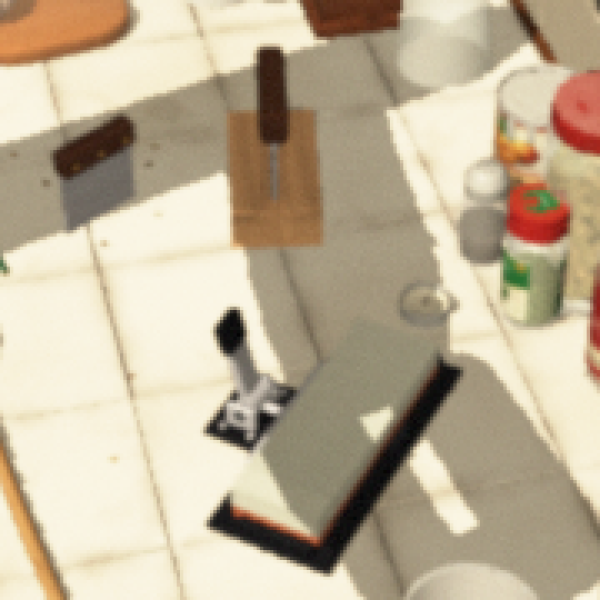

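Left crop: the holder with the stone and the lever (upright) at (155,310). Right crop: the scraper in the stand, handle (525-695, 75-140), about 92 mm long in depth, against the smaller one at (605,360). The side crop agrees, and the one standing in the stand is the one needed. Next I refine the stone's pose.

```bash
python3 - <<'E'
from h import *
d=np.load("top0.npy");P=cloud("top",d)
B=np.zeros((480,640),bool);B[205:315,285:400]=1
m=(B&(P[...,2]>31)&(P[...,2]<46)).astype(np.uint8)
m=cv2.morphologyEx(m,cv2.MORPH_OPEN,np.ones((17,17),np.uint8))
Q=P[m>0];r=cv2.minAreaRect(Q[:,:2].astype(np.float32));print("stone",r)
# full mask component, robust: project unopened pts in frame
yaw=np.deg2rad(r[2] if r[1][0]>r[1][1] else r[2]+90)
for yd in (0,):
    a=np.array([np.cos(yaw),np.sin(yaw)]);b=np.array([-a[1],a[0]])
    A=P[B&(P[...,2]>31)&(P[...,2]<46)];c=np.array(r[0]);x=(A[:,:2]-c)@a;y=(A[:,:2]-c)@b
    print("ext x",np.percentile(x[np.abs(y)<25],[.2,99.8]),"y",np.percentile(y[(x<-40)|(x>50)],[.2,99.8]))
    for lo in range(-90,90,15):
        k=(x>=lo)&(x<lo+15)&(np.abs(y)<22);print(lo+7,np.median(A[k,2]).round(1),A[k,2].std().round(2),end=" | ")
print()
Q=P[B&(P[...,2]>50)];Q=Q[Q[:,2]<120];print("lever c (holder xy)",((Q[:,:2]-c)@np.c_[a,b]).mean(0),np.c_[(Q[:,:2]-c)@np.c_[a,b],Q[:,2]].min(0),np.c_[(Q[:,:2]-c)@np.c_[a,b],Q[:,2]].max(0))
im=cv2.imread("pics/top0.png").max(2)
k=B&(im<45)&(P[...,2]<30)&(P[...,2]>0);A=P[k];x=(A[:,:2]-c)@a;y=(A[:,:2]-c)@b
print("plate x",np.percentile(x,[.5,99.5]),"y(ends)",np.percentile(y[np.abs(x)>70],[1,99]))
S=np.zeros((480,640),bool);S[215:280,160:250]=1
Q=P[S&(P[...,2]>100)&(P[...,2]<135)];print("handle top z",np.percentile(Q[:,2],[5,50,95]))
Q=P[200:225,272:296].reshape(-1,3);Q=Q[Q[:,2]>15];print("lid",Q.mean(0),Q.max(0),len(Q))
print(bot.tips_ahead)
E
```

```text
stone ((0.0, 0.0), (0.0, 0.0), 0.0)Traceback (most recent call last):
  File "<stdin>", line 12, in <module>
    return _quantile_unchecked(
        a, q, axis, out, overwrite_input, method, keepdims, weights)
    return _ureduce(a,
                    func=_quantile_ureduce_func,
    ...<5 lines>...
                    overwrite_input=overwrite_input,
                    method=method)
    r = func(a, **kwargs)
    result = _quantile(arr,
                       quantiles=q,
    ...<2 lines>...
                       out=out,
                       weights=wgt)
    slices_having_nans = np.isnan(arr[-1, ...])
                                  ~~~^^^^^^^^^
IndexError: index -1 is out of bounds for axis 0 with size 0
```

```bash
python3 - <<'E'
from h import *
d=cv2.medianBlur(np.load("top0.npy"),5);P=cloud("top",d)
B=np.zeros((480,640),bool);B[205:315,285:400]=1
m=(B&(P[...,2]>31)&(P[...,2]<46)).astype(np.uint8)
m=cv2.morphologyEx(cv2.morphologyEx(m,cv2.MORPH_CLOSE,np.ones((5,5))),cv2.MORPH_OPEN,cv2.getStructuringElement(2,(15,15)))
Q=P[m>0];r=cv2.minAreaRect(Q[:,:2].astype(np.float32));print("stone",r,m.sum())
yaw=np.deg2rad(r[2] if r[1][0]>r[1][1] else r[2]+90)
a=np.array([np.cos(yaw),np.sin(yaw)]);b=np.array([-a[1],a[0]])
A=P[B&(P[...,2]>31)&(P[...,2]<46)];c=np.array(r[0]);x=(A[:,:2]-c)@a;y=(A[:,:2]-c)@b
print("ext x",np.percentile(x[np.abs(y)<25],[.2,99.8]),"y",np.percentile(y[(x<-40)|(x>50)],[.2,99.8]))
for lo in range(-90,90,15):
        k=(x>=lo)&(x<lo+15)&(np.abs(y)<22);print(lo+7,np.median(A[k,2]).round(1),A[k,2].std().round(2),end=" | ")
print()
Q=P[B&(P[...,2]>50)];Q=Q[Q[:,2]<120];L=np.c_[(Q[:,:2]-c)@np.c_[a,b],Q[:,2]];print("lever",L.mean(0),L.min(0),L.max(0))
im=cv2.imread("pics/top0.png").max(2)
k=B&(im<45)&(P[...,2]<30)&(P[...,2]>0);A=P[k];x=(A[:,:2]-c)@a;y=(A[:,:2]-c)@b
k2=y<45;print("plate x",np.percentile(x[k2],[.5,99.5]),"y(ends)",np.percentile(y[np.abs(x)>75],[1,99]))
S=np.zeros((480,640),bool);S[215:280,160:250]=1
Q=P[S&(P[...,2]>100)&(P[...,2]<135)];print("handle top z",np.percentile(Q[:,2],[5,50,95]),cv2.minAreaRect(Q[:,:2].astype(np.float32)))
Q=P[S&(P[...,2]>30)&(P[...,2]<50)];print("stand",cv2.minAreaRect(Q[:,:2].astype(np.float32)))
Q=P[200:225,272:296].reshape(-1,3);Q=Q[Q[:,2]>15];print("lid",Q.mean(0),Q.max(0),len(Q))
print(bot.tips_ahead)
E
```

```text
stone ((558.940185546875, -162.67727661132812), (184.83209228515625, 64.50890350341797), 48.468997955322266) 2776
ext x [-91.91888855  91.8829407 ] y [-31.96644443  32.17718755]
-83 40.7 0.57 | -68 39.9 0.65 | -53 38.8 0.5 | -38 38.0 0.6 | -23 37.3 0.57 | -8 36.7 0.52 | 7 36.8 0.47 | 22 36.7 0.57 | 37 37.0 0.42 | 52 37.6 0.52 | 67 37.9 0.64 | 82 39.0 0.49 | 
lever [-0.34615802 80.64248873 81.07864388] [-14.00661773  70.30364885  50.62800522] [12.3365353  90.0820933  92.52540802]
plate x [-104.96854684  104.33931083] y(ends) [-44.91489659  44.68125316]
handle top z [109.39550518 114.35547485 115.7182087 ] ((578.6553955078125, 119.07937622070312), (91.9751968383789, 22.27770233154297), 79.21468353271484)
stand ((578.6185913085938, 118.14746856689453), (127.89178466796875, 69.85745239257812), 79.19772338867188)<stdin>:21: RuntimeWarning: Mean of empty slice.
  ret = um.true_divide(
Traceback (most recent call last):
ValueError: zero-size array to reduction operation maximum which has no identity
```

```bash
cat >> h.py <<'E'
import json,os
from scipy.spatial.transform import Rotation as Rn, Slerp
C=np.array([558.9,-162.7,0]);YAW=48.5
H=Rn.from_euler('z',YAW,degrees=True)
def hw(p): return C+H.apply(p)          # holder -> world
def load():
    if os.path.exists("cmd.json"): j=json.load(open("cmd.json"));return np.array(j[0]),Rn.from_quat(j[1])
    return np.array([242.195,-521.506,242.282]),Rn.from_euler('xyz',[180,0,24.915],degrees=True)
def rows(targets,jaw):
    """8 targets (pos,Rot) -> increments, committed as the commanded pose"""
    assert len(targets)==8
    p0,R0=load();out=[];pp,pR=p0,R0
    for k,(p,R) in enumerate(targets):
        j=jaw[k] if np.ndim(jaw) else jaw
        t=np.round(R0.inv().apply(np.array(p)-p0),1);w=np.round((R0.inv()*R).as_rotvec(degrees=True),1)
        out+= [j]+[float(a)+0. for a in t]+[float(a)+0. for a in w]
        q=p0+R0.apply(t);Q=R0*Rn.from_rotvec(w,degrees=True)
        if np.linalg.norm(q-pp)>62 or (pR.inv()*Q).magnitude()*57.3>10.6: print("FAST",k,np.linalg.norm(q-pp),(pR.inv()*Q).magnitude()*57.3)
        pp,pR=q,Q
    json.dump([list(pp),list(pR.as_quat())],open("cmd.json","w"))
    print(json.dumps([int(a) if a==int(a) else a for a in out]))
def line(a,b,n):
    s=Slerp([0,1],Rn.concatenate([a[1],b[1]]))
    return [(np.array(a[0])+(np.array(b[0])-a[0])*k/n,s(k/n)) for k in range(1,n+1)]
down=lambda yaw:Rn.from_euler('xyz',[180,0,yaw],degrees=True)
def lev(th,r=55,t=5): return (hw([0,67+r*np.sin(th)-t*np.cos(th)-14.5,24+r*np.cos(th)+t*np.sin(th)+11]),down(YAW))
E
python3 - <<'E'
from h import *
A=(hw([0,45,130]),down(YAW));rows(line(load(),A,8),0)
B=(hw([0,45,88]),down(YAW))
rows(line(A,B,2)+[lev(t) for t in (.2,.35,.5,.65,.8,.95)],0)
E
```

```text
[0, 52.5, -29.2, 14, 0, 0, -2.9, 0, 105.1, -58.3, 28.1, 0, 0, -5.9, 0, 157.6, -87.5, 42.1, 0, 0, -8.8, 0, 210.2, -116.6, 56.1, 0, 0, -11.8, 0, 262.7, -145.8, 70.2, 0, 0, -14.7, 0, 315.3, -174.9, 84.2, 0, 0, -17.7, 0, 367.8, -204.1, 98.2, 0, 0, -20.6, 0, 420.4, -233.2, 112.3, 0, 0, -23.6]
[0, 0, 0, 21, 0, 0, 0, 0, 0, 0, 42, 0, 0, 0, 0, 0, -13.6, 40.1, 0, 0, 0, 0, 0, -21.7, 41.6, 0, 0, 0, 0, 0, -29.5, 44.3, 0, 0, 0, 0, 0, -36.8, 48.2, 0, 0, 0, 0, 0, -43.5, 53.1, 0, 0, 0, 0, 0, -49.4, 58.9, 0, 0, 0]
```

Call:
send_rows --increments '[0,52.5,-29.2,14,0,0,-2.9,0,105.1,-58.3,28.1,0,0,-5.9,0,157.6,-87.5,42.1,0,0,-8.8,0,210.2,-116.6,56.1,0,0,-11.8,0,262.7,-145.8,70.2,0,0,-14.7,0,315.3,-174.9,84.2,0,0,-17.7,0,367.8,-204.1,98.2,0,0,-20.6,0,420.4,-233.2,112.3,0,0,-23.6]'

```text
clock: 1.1
tcp_pos: [525.9, -131.1, 129.3]
tcp_rot: [-180.0, 0.0, 48.6]
force: [0.9, -0.6, 1.4]
opening: 0.002
finger_force: 0.0
```

Call:
send_rows --increments '[0,0,0,21,0,0,0,0,0,0,42,0,0,0,0,0,-13.6,40.1,0,0,0,0,0,-21.7,41.6,0,0,0,0,0,-29.5,44.3,0,0,0,0,0,-36.8,48.2,0,0,0,0,0,-43.5,53.1,0,0,0,0,0,-49.4,58.9,0,0,0]'

```text
clock: 2.1
tcp_pos: [488.3, -100.0, 71.3]
tcp_rot: [180.0, -0.0, 48.5]
force: [0.5, 0.1, 4.3]
opening: -0.003
finger_force: 1.7
```

```bash
python3 - <<'E'
from h import *
s=bot.state();print(s["clock"],s["q"].round(1),s["tcp_pos"],s["tcp_rot"],s["force"]);print(load()[0],lev(.95)[0])
rows([lev(t) for t in (1.05,1.15,1.22,1.29,1.35,1.38,1.40,1.42)],0)
E
```

```text
2.1 [-21.5  15.  107.2   0.   57.7  19.9] [488.29135697 -99.99139188  71.26527373] [ 1.79955262e+02 -3.08494396e-02  4.85017305e+01] [0.50140235 0.07439428 4.32828171]
[ 488.2220454  -100.18202538   71.082     ] [ 488.25142828 -100.1954237    71.05964744]
[0, 0, -3.4, 4.4, 0, 0, 0, 0, 0, -6.3, 9.1, 0, 0, 0, 0, 0, -8.1, 12.5, 0, 0, 0, 0, 0, -9.6, 16, 0, 0, 0, 0, 0, -10.7, 19.2, 0, 0, 0, 0, 0, -11.2, 20.7, 0, 0, 0, 0, 0, -11.5, 21.8, 0, 0, 0, 0, 0, -11.8, 22.9, 0, 0, 0]
```

Call:
send_rows --increments '[0,0,-3.4,4.4,0,0,0,0,0,-6.3,9.1,0,0,0,0,0,-8.1,12.5,0,0,0,0,0,-9.6,16,0,0,0,0,0,-10.7,19.2,0,0,0,0,0,-11.2,20.7,0,0,0,0,0,-11.5,21.8,0,0,0,0,0,-11.8,22.9,0,0,0]'

```text
clock: 3.1
tcp_pos: [479.2, -92.3, 48.1]
tcp_rot: [-180.0, 0.0, 48.5]
force: [-2.3, 0.3, 2.8]
opening: 0.001
finger_force: 1.5
```

```bash
python3 - <<'E'
from h import *
s=bot.state();print(s["clock"],s["tcp_pos"],s["force"],load()[0])
p,R=load()
rows([(p-[0,0,z],R) for z in (1,2,3,3.5,4,4.5,5,5)],0)
E
```

```text
3.1 [479.19403606 -92.34422898  48.0623149 ] [-2.32866975  0.30221462  2.78281309] [479.38232121 -92.36542278  48.182     ]
[0, 0, 0, 1, 0, 0, 0, 0, 0, 0, 2, 0, 0, 0, 0, 0, 0, 3, 0, 0, 0, 0, 0, 0, 3.5, 0, 0, 0, 0, 0, 0, 4, 0, 0, 0, 0, 0, 0, 4.5, 0, 0, 0, 0, 0, 0, 5, 0, 0, 0, 0, 0, 0, 5, 0, 0, 0]
```

Call:
send_rows --increments '[0,0,0,1,0,0,0,0,0,0,2,0,0,0,0,0,0,3,0,0,0,0,0,0,3.5,0,0,0,0,0,0,4,0,0,0,0,0,0,4,0,0,0,0,0,0,4,0,0,0,0,0,0,4,0,0,0]'

```text
clock: 4.1
tcp_pos: [479.5, -92.5, 44.1]
tcp_rot: [180.0, -0.0, 48.5]
force: [0.0, -0.3, 0.3]
opening: 0.005
finger_force: 0.0
```

```bash
python3 - <<'E'
from h import *
s=bot.state();print(s["clock"],s["tcp_pos"],s["force"],load()[0])
E
```

```text
4.1 [479.53387359 -92.49713972  44.14263203] [ 0.02259825 -0.32167416  0.27645318] [479.38232121 -92.36542278  43.182     ]
```

Call:
send_rows --increments '[0,0,0,0.4,0,0,0,0,0,0,0.8,0,0,0,0,0,0,1.2,0,0,0,0,0,0,1.6,0,0,0,0,0,0,2,0,0,0,0,0,0,2.3,0,0,0,0,0,0,2.6,0,0,0,0,0,0,3,0,0,0]'

```text
clock: 5.1
tcp_pos: [479.4, -92.3, 41.4]
tcp_rot: [-180.0, 0.0, 48.5]
force: [-3.1, 0.5, 9.1]
opening: -0.007
finger_force: 4.0
```

```bash
python3 - <<'E'
from h import *
s=bot.state();print(s["clock"],s["tcp_pos"],s["force"],s["joint_efforts"].round(2))
im,d=bot.get_image("side");np.save("side1.npy",d);cv2.imwrite("pics/side1.png",cv2.resize(im[190:300,240:380],(760,597),interpolation=3))
E
```

```text
5.1 [479.36901297 -92.3053258   41.44747002] [-3.11061152  0.53467548  9.06925937] [ -0.32 -31.28 -20.57  -0.05  -0.96   0.  ]
```

View pics/side1.png

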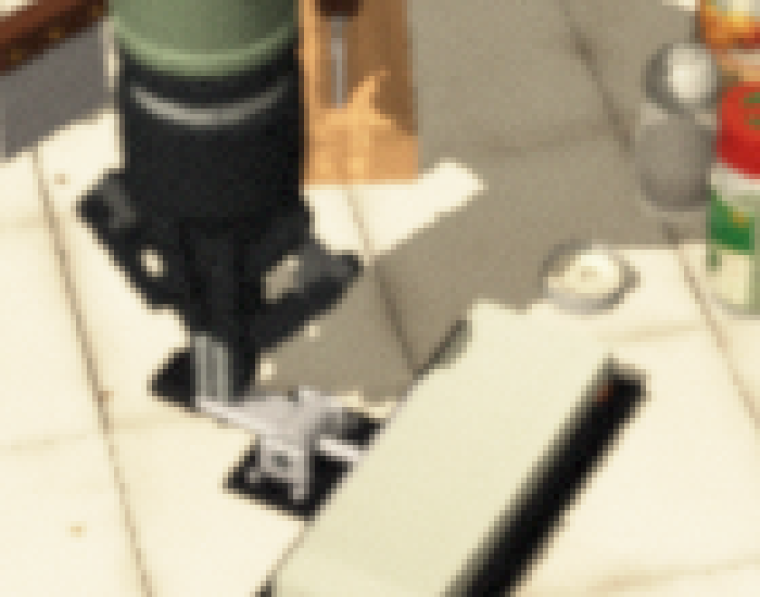

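Close-up: the lever is level, pressed down by the fingertips at (215,385), and the jaw is pushed against the stone. The salt shaker stands at (685,130), untouched. Now I check the wrist ranges for the strokes and go for the scraper.

```bash
python3 - <<'E'
from h import *
json.dump([[479.38232121,-92.36542278,41.182],list(down(YAW).as_quat())],open("cmd.json","w"))
def strokeR(face): # scraper rot: face 1/2
    y=np.deg2rad(40)
    Rs=H*Rn.from_euler('y',-40,degrees=True)
    if face==2: Rs=Rs*Rn.from_euler('z',180,degrees=True)
    return Rs
# tool: z=-zs, y=xs -> x = y x z
T=Rn.from_matrix(np.c_[[0,-1,0],[1,0,0],[0,0,-1]].astype(float)) 
M=T.as_matrix();print("tool axes in scraper x,y,z cols",M.tolist(),np.linalg.det(M))
print((Rn.from_euler('z',-10.8,degrees=True)*T).as_euler('xyz',degrees=True))
for f in(1,2):
  Rt=strokeR(f)*T
  for q1,A in((-10,115),(-25,100),(-35,125)):
    W=(Rn.from_euler('z',q1,degrees=True)*Rn.from_euler('y',A,degrees=True)).inv()*Rt
    e=W.as_euler('ZYZ',degrees=True);print(f,q1,A,np.round([e[0],e[1],e[2]-90],1))
p=(np.array([479.4,-92.4,41.2]),down(YAW))
G=np.array([578.7,119.1,0])
a=(p[0]-[0,0,1],p[1]);b=(p[0]+[0,0,90],p[1]);c=(np.array([530,20,180]),down(64));e=(G+[0,0,165],down(79.2))
rows(line(p,a,1)*2+line(a,b,2)+line(b,c,2)+line(c,e,2),[0,0,0,0,30,60,60,60])
f=(G+[0,0,92],down(79.2))
rows(line(e,f,4)+[f]*4,[60]*5+[0]*3)
E
```

```text
Traceback (most recent call last):
  File "scipy/spatial/transform/_rotation.pyx", line 1143, in scipy.spatial.transform._rotation.Rotation.from_matrix
ValueError: Non-positive determinant (left-handed or null coordinate frame) in rotation matrix 0: [[ 0.  1.  0.]
 [-1.  0.  0.]
 [ 0.  0. -1.]].
```

```bash
cat >> h.py <<'E'
T=Rn.from_matrix(np.array([[0,1,0],[1,0,0],[0,0,-1.]]))  # scraper -> tool axes
def strokeR(face,lean=40):
    Rs=H*Rn.from_euler('y',-lean,degrees=True)
    return Rs if face==1 else Rs*Rn.from_euler('z',180,degrees=True)
G=np.array([578.7,119.1,0])
E
python3 - <<'E'
from h import *
json.dump([[479.38232121,-92.36542278,41.182],list(down(YAW).as_quat())],open("cmd.json","w"))
print((Rn.from_euler('z',-10.8,degrees=True)*T).as_euler('xyz',degrees=True))
for f in(1,2):
  Rt=strokeR(f)*T
  for q1,A in((-10,115),(-25,100),(-35,125)):
    W=(Rn.from_euler('z',q1,degrees=True)*Rn.from_euler('y',A,degrees=True)).inv()*Rt
    e=W.as_euler('ZYZ',degrees=True);print(f,q1,A,np.round([e[0],e[1],e[2]-90],1))
p=load()
a=(p[0]-[0,0,1],p[1]);b=(p[0]+[0,0,90],p[1]);c=(np.array([530,20,180]),down(64));e=(G+[0,0,165],down(79.2))
rows(line(p,a,1)*2+line(a,b,2)+line(b,c,2)+line(c,e,2),[0,0,0,0,30,60,60,60])
f=(G+[0,0,92],down(79.2))
rows(line(e,f,4)+[f]*4,[60]*5+[0]*3)
E
```

```text
[180.    0.   79.2]
1 -10 115 [ 44.8  51.1 -83.3]
1 -25 100 [ 40.5  71.8 -83.8]
1 -35 125 [  47.5   60.1 -110.1]
2 -10 115 [  44.8   51.1 -263.3]
2 -25 100 [  40.5   71.8 -263.8]
2 -35 125 [47.5 60.1 69.9]
FAST 4 66.2396406995086 7.800574558863459
FAST 5 66.30090497119932 7.700567192724173
[0, 0, 0, 1, 0, 0, 0, 0, 0, 0, 1, 0, 0, 0, 0, 0, 0, -44.5, 0, 0, 0, 0, 0, 0, -90, 0, 0, 0, 30, 58.8, -18.3, -114.4, 0, 0, -7.8, 60, 117.7, -36.5, -138.8, 0, 0, -15.5, 60, 170.9, -51.1, -131.3, 0, 0, -23.1, 60, 224.2, -65.7, -123.8, 0, 0, -30.7]
[60, 0, 0, 18.2, 0, 0, 0, 60, 0, 0, 36.5, 0, 0, 0, 60, 0, 0, 54.7, 0, 0, 0, 60, 0, 0, 73, 0, 0, 0, 60, 0, 0, 73, 0, 0, 0, 0, 0, 0, 73, 0, 0, 0, 0, 0, 0, 73, 0, 0, 0, 0, 0, 0, 73, 0, 0, 0]
```

Call:
send_rows --increments '[0,0,0,1,0,0,0,0,0,0,1,0,0,0,0,0,0,-44.5,0,0,0,0,0,0,-90,0,0,0,30,58.8,-18.3,-114.4,0,0,-7.8,60,117.7,-36.5,-138.8,0,0,-15.5,60,170.9,-51.1,-131.3,0,0,-23.1,60,224.2,-65.7,-123.8,0,0,-30.7]'

```text
clock: 6.15
tcp_pos: [580.2, 121.1, 165.4]
tcp_rot: [179.8, -0.0, 79.5]
force: [0.2, 0.1, 0.6]
opening: 0.701
finger_force: 0.0
```

```bash
python3 - <<'E'
from h import *
s=bot.state();print(s["clock"],s["tcp_pos"],s["tcp_rot"],s["opening"],s["q"].round(1))
p=s["tcp_pos"];R=Rn.from_euler('xyz',s["tcp_rot"],degrees=True)
im,d=bot.get_image("wrist");W=np.eye(4);W[:3,:3]=R.as_matrix();W[:3,3]=p
P=cloud("wrist",cv2.medianBlur(d,5),W@bot.camera_params("wrist")["mount"])
cv2.imwrite("pics/w0.png",im)
for n,lo,hi in(("handle",105,125),("stand",30,50)):
    Q=P[(P[...,2]>lo)&(P[...,2]<hi)&(abs(P[...,0]-578)<110)&(abs(P[...,1]-118)<110)]
    print(n,len(Q),cv2.minAreaRect(Q[:,:2].astype(np.float32)),np.percentile(Q[:,2],[5,50,95]))
n="top";im,d=bot.get_image(n);P=cloud(n,cv2.medianBlur(d,5))
v=((P-C)@H.as_matrix());k=(abs(v[...,0])<9)&(v[...,1]>95)&(v[...,1]<137)&(P[...,2]<90)
print("lever z vs y",[(y,np.median(v[k&(abs(v[...,1]-y)<4)][:,2]).round(1)) for y in(100,110,120,130)])
E
```

```text
6.15 [580.19485972 121.0680791  165.42549245] [ 1.79841557e+02 -3.07392366e-02  7.94851360e+01] 0.701356301752549 [ 3.4 17.9 90.2 -0.  71.7 13.9]
handle 7629 ((577.6262817382812, 122.51300048828125), (90.83763885498047, 22.023300170898438), 78.95500183105469) [110.90649977 114.598451   114.99025672]
stand 12705 ((539.2766723632812, 126.67044830322266), (126.7465591430664, 146.8818817138672), 78.98723602294922) [38.1577652  39.80404552 40.17160357]
lever z vs y [(100, np.float64(47.2)), (110, np.float64(55.2)), (120, np.float64(59.9)), (130, np.float64(31.5))]
```

View pics/w0.png

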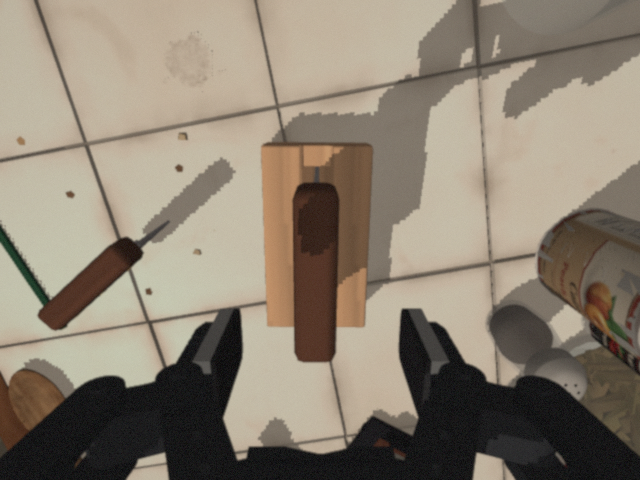

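Wrist view: the open fingers straddle the handle (298-338, 185-360) of the scraper in its stand. It's aligned, so descend and grip.

Call:
send_rows --increments '[60,0,0,18.2,0,0,0,60,0,0,36.5,0,0,0,60,0,0,54.7,0,0,0,60,0,0,73,0,0,0,60,0,0,73,0,0,0,0,0,0,73,0,0,0,0,0,0,73,0,0,0,0,0,0,73,0,0,0]' --newtons 100

```text
clock: 7.25
tcp_pos: [579.4, 119.2, 93.4]
tcp_rot: [179.9, -0.0, 79.2]
force: [-1.9, -0.4, 4.0]
opening: 0.24
finger_force: 98.2
```

```bash
python3 - <<'E'
from h import *
s=bot.state();print(s["clock"],s["tcp_pos"],s["tcp_rot"],s["opening"]*85.4,s["force"],s["ft_torque"])
n="top";im,d=bot.get_image(n);P=cloud(n,cv2.medianBlur(d,5));np.save("top2.npy",d);cv2.imwrite("pics/top2.png",im)
v=((P-C)@H.as_matrix());k=(abs(v[...,0])<9)&(P[...,2]<90)
print("lever z vs y",[(y,np.median(v[k&(abs(v[...,1]-y)<4)][:,2]).round(1)) for y in(60,70,80,90,100,110,120,130,136,145,155)])
E
```

```text
7.25 [579.35364223 119.24880855  93.36614921] [ 1.79913090e+02 -2.45543821e-02  7.92226889e+01] 20.51620136333845 [-1.88675823 -0.41798015  3.951819  ] [-0.05454455  0.41223823  0.02425088]
lever z vs y [(60, np.float64(31.3)), (70, np.float64(33.4)), (80, np.float64(36.2)), (90, np.float64(41.9)), (100, np.float64(46.6)), (110, np.float64(55.4)), (120, np.float64(60.5)), (130, np.float64(32.8)), (136, np.float64(3.0)), (145, np.float64(2.9)), (155, np.float64(3.8))]
```

```bash
python3 - <<'E'
from h import *
im=cv2.imread("pics/top2.png");s,d=bot.get_image("side")
a=cv2.resize(im[205:315,280:400],(400,367),interpolation=3);b=cv2.resize(s[210:320,260:380],(400,367),interpolation=3)
cv2.imwrite("pics/l2.png",np.hstack([a,b]))
P=cloud("top",np.load("top2.npy"));v=((P-C)@H.as_matrix());k=(P[...,2]>45)&(P[...,2]<100)&(abs(v[...,0])<40)&(v[...,1]>50)&(v[...,1]<150)
print(v[k][::4].round(0).tolist())
E
```

```text
[[6.0, 90.0, 46.0], [8.0, 97.0, 46.0], [1.0, 93.0, 48.0], [7.0, 101.0, 46.0], [13.0, 110.0, 48.0], [7.0, 104.0, 48.0], [1.0, 99.0, 47.0], [8.0, 108.0, 56.0], [2.0, 103.0, 51.0], [-5.0, 96.0, 48.0], [8.0, 111.0, 57.0], [3.0, 106.0, 49.0], [-3.0, 100.0, 46.0], [13.0, 118.0, 57.0], [7.0, 112.0, 58.0], [1.0, 107.0, 53.0], [-5.0, 102.0, 47.0], [11.0, 119.0, 63.0], [6.0, 114.0, 61.0], [-0.0, 108.0, 57.0], [-6.0, 103.0, 45.0], [12.0, 122.0, 62.0], [6.0, 117.0, 61.0], [-0.0, 111.0, 53.0], [-6.0, 106.0, 50.0], [12.0, 125.0, 62.0], [6.0, 119.0, 58.0], [0.0, 114.0, 56.0], [-6.0, 109.0, 56.0], [12.0, 128.0, 56.0], [6.0, 122.0, 59.0], [0.0, 117.0, 60.0], [-6.0, 111.0, 58.0], [-12.0, 106.0, 54.0], [5.0, 123.0, 63.0], [-1.0, 118.0, 60.0], [-7.0, 113.0, 54.0], [-13.0, 108.0, 49.0], [2.0, 124.0, 60.0], [-4.0, 118.0, 60.0], [-10.0, 113.0, 57.0], [2.0, 126.0, 60.0], [-4.0, 121.0, 63.0], [-10.0, 116.0, 57.0], [-1.0, 127.0, 61.0], [-7.0, 121.0, 62.0], [-13.0, 116.0, 57.0], [-5.0, 125.0, 65.0], [-12.0, 119.0, 58.0], [-8.0, 125.0, 62.0], [-14.0, 120.0, 56.0], [-12.0, 124.0, 61.0]]
```

View pics/l2.png

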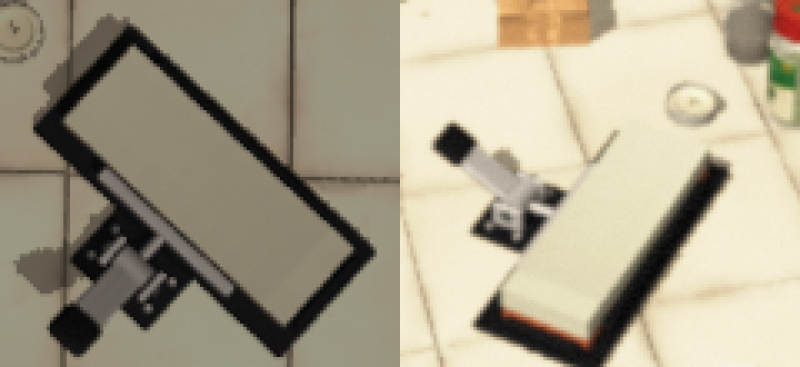

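The lever is standing up again at about 25-30° above level (black grip at (75,330) left, (455,145) right), so it isn't shut. The larger scraper hasn't left its slot. I'll let go, return, measure the lever closely and shut it properly.

```bash
python3 - <<'E'
from h import *
print(bot.tips_ahead)
for n in("top0.npy","top2.npy"):
    P=cloud("top",cv2.medianBlur(np.load(n),5));v=(P-C)@H.as_matrix()
    k=(v[...,2]>31)&(v[...,2]<46)&(abs(v[...,0])<110)&(abs(v[...,1])<60)
    x,y=v[k][:,0],v[k][:,1];print(n,np.percentile(x[abs(y)<25],[.3,99.7]),np.percentile(y[abs(x-0)>60],[.5,99.5]))
f=load();e=(f[0]+[0,0,75],f[1])
rows([f]*2+line(f,e,2)+line(e,(hw([0,100,210]),down(YAW)),4),[60]*4+[40]*4)
E
```

```text
11.0
top0.npy [-91.75342875  91.80951454] [-31.63288665  31.96981066]
top2.npy [-91.68143174  91.73446608] [-34.57244973  29.17264115]
[60, 0, 0, 0, 0, 0, 0, 60, 0, 0, 0, 0, 0, 0, 60, 0, 0, -37.5, 0, 0, 0, 60, 0, 0, -75, 0, 0, 0, 40, -57.4, -13.2, -85.8, 0, 0, 7.7, 40, -114.7, -26.3, -96.5, 0, 0, 15.4, 40, -172.1, -39.5, -107.3, 0, 0, 23, 40, -229.5, -52.7, -118, 0, 0, 30.7]
```

Call:
send_rows --increments '[60,0,0,0,0,0,0,60,0,0,0,0,0,0,60,0,0,-37.5,0,0,0,60,0,0,-75,0,0,0,40,-57.4,-13.2,-85.8,0,0,7.7,40,-114.7,-26.3,-96.5,0,0,15.4,40,-172.1,-39.5,-107.3,0,0,23,40,-229.5,-52.7,-118,0,0,30.7]'

```text
clock: 8.35
tcp_pos: [483.1, -98.0, 210.2]
tcp_rot: [180.0, -0.0, 48.3]
force: [0.5, -0.9, 0.2]
opening: 0.47
finger_force: 0.0
```

```bash
python3 - <<'E'
from h import *
bot.get_image("side");bot.get_image("side")
s=bot.state();p=s["tcp_pos"];R=Rn.from_euler('xyz',s["tcp_rot"],degrees=True);print(s["clock"],p,s["tcp_rot"],load()[0])
im,d=bot.get_image("wrist");W=np.eye(4);W[:3,:3]=R.as_matrix();W[:3,3]=p
P=cloud("wrist",cv2.medianBlur(d,3),W@bot.camera_params("wrist")["mount"]);cv2.imwrite("pics/w1.png",im)
v=(P-C)@H.as_matrix()
for x in(-8,0,8):
  print(x,[(y,np.percentile(v[k][:,2],[10,50,90]).round(0).tolist()) for y in range(50,150,7) for k in [(abs(v[...,0]-x)<4)&(abs(v[...,1]-y)<2.5)] if k.sum()>3])
k=(v[...,2]>42)&(v[...,2]<90)&(v[...,1]>75)&(v[...,1]<150)&(abs(v[...,0])<40);Q=v[k];print(len(Q),Q.min(0),Q.max(0),np.percentile(Q[:,0],[2,98]))
E
```

```text
8.45 [ 482.98395136 -101.34828433  211.23217096] [1.79806745e+02 6.80486832e-02 4.80439091e+01] [483.96479535 -96.47534177 209.982     ]
-8 [(50, [257.0, 259.0, 264.0]), (57, [257.0, 258.0, 261.0]), (64, [32.0, 255.0, 256.0]), (71, [32.0, 33.0, 34.0]), (78, [203.0, 229.0, 239.0]), (85, [36.0, 37.0, 38.0]), (92, [40.0, 41.0, 42.0]), (99, [44.0, 45.0, 46.0]), (106, [47.0, 49.0, 51.0]), (113, [53.0, 54.0, 56.0]), (120, [59.0, 228.0, 239.0]), (127, [60.0, 61.0, 61.0]), (134, [255.0, 256.0, 256.0]), (141, [257.0, 258.0, 263.0]), (148, [256.0, 259.0, 264.0])]
0 [(50, [24.0, 274.0, 277.0]), (57, [245.0, 257.0, 258.0]), (64, [215.0, 252.0, 256.0]), (71, [33.0, 217.0, 230.0]), (78, [204.0, 232.0, 241.0]), (85, [36.0, 37.0, 38.0]), (92, [40.0, 41.0, 42.0]), (99, [44.0, 45.0, 46.0]), (106, [47.0, 48.0, 50.0]), (113, [54.0, 55.0, 56.0]), (120, [60.0, 231.0, 241.0]), (127, [61.0, 219.0, 230.0]), (134, [245.0, 255.0, 256.0]), (141, [245.0, 258.0, 258.0]), (148, [3.0, 276.0, 278.0])]
8 [(50, [254.0, 272.0, 280.0]), (57, [250.0, 257.0, 263.0]), (64, [31.0, 246.0, 251.0]), (71, [216.0, 249.0, 259.0]), (78, [207.0, 236.0, 258.0]), (85, [35.0, 275.0, 281.0]), (92, [41.0, 278.0, 281.0]), (99, [44.0, 278.0, 281.0]), (106, [48.0, 277.0, 281.0]), (113, [2.0, 273.0, 278.0]), (120, [207.0, 236.0, 256.0]), (127, [61.0, 250.0, 259.0]), (134, [2.0, 3.0, 246.0]), (141, [251.0, 259.0, 268.0]), (148, [255.0, 272.0, 280.0])]
1681 [-13.41615116  93.26034514  42.0426959 ] [ 14.47894177 131.17808365  62.0103031 ] [-11.22569358  13.81855541]
```

View pics/w1.png

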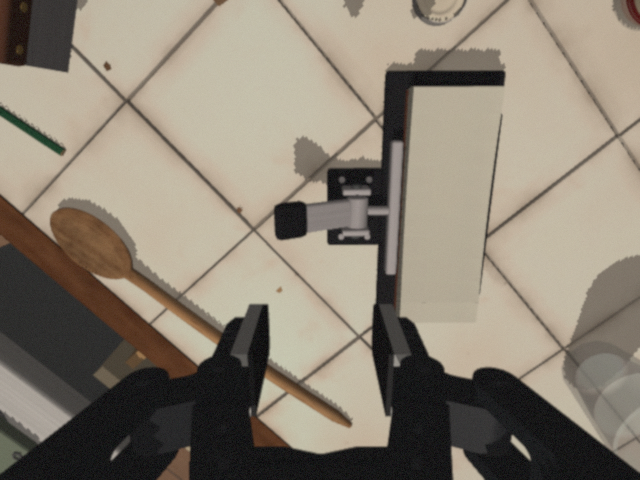

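Wrist view: the lever is at about 29° elevation, with neck (330,215) and a thicker black grip (290,220). My finger corner was probably pushing against the inner step of the grip and dragged the lever up when I lifted. This time I'll press on the neck only and retreat with no side load.

```bash
python3 - <<'E'
from h import *
s=bot.state();print(s["tcp_pos"],s["tcp_rot"])
L=lambda th:lev(th,44,3.5)
a=L(.9);b=load();up=(a[0]+[0,0,30],a[1])
rows(line(b,up,4)+line(up,a,2)+[L(1.05),L(1.15)],0)
rows([L(t) for t in(1.22,1.29,1.35,1.4,1.44,1.48)]+[(L(1.48)[0]-[0,0,.5],L(1)[1]),(L(1.48)[0]-[0,0,1],L(1)[1])],0)
E
```

```text
[483.6132704  -98.97597443 210.64545838] [ 1.79901941e+02 -3.04613271e-02  4.82305108e+01]
[0, 0, 3.8, 28.7, 0, 0, 0, 0, 0, 7.6, 57.4, 0, 0, 0, 0, 0, 11.4, 86.2, 0, 0, 0, 0, 0.1, 15.2, 114.9, 0, 0, 0, 0, 0.1, 15.2, 129.9, 0, 0, 0, 0, 0.1, 15.2, 144.9, 0, 0, 0, 0, 0.1, 11.1, 150.1, 0, 0, 0, 0, 0.1, 8.8, 153.8, 0, 0, 0]
[0, 0, -1.4, 2.8, 0, 0, 0, 0, 0, -2.6, 5.6, 0, 0, 0, 0, 0, -3.5, 8.1, 0, 0, 0, 0, 0, -4.1, 10.3, 0, 0, 0, 0, 0, -4.5, 12, 0, 0, 0, 0, 0, -4.8, 13.7, 0, 0, 0, 0, 0, -4.8, 14.2, 0, 0, 0, 0, 0, -4.8, 14.7, 0, 0, 0]
```

Call:
send_rows --increments '[0,0,3.8,28.7,0,0,0,0,0,7.6,57.4,0,0,0,0,0,11.4,86.2,0,0,0,0,0.1,15.2,114.9,0,0,0,0,0.1,15.2,129.9,0,0,0,0,0.1,15.2,144.9,0,0,0,0,0.1,11.1,150.1,0,0,0,0,0.1,8.8,153.8,0,0,0]'

```text
clock: 9.5
tcp_pos: [490.8, -102.0, 56.4]
tcp_rot: [180.0, -0.0, 48.5]
force: [-0.1, -0.2, -0.0]
opening: -0.001
finger_force: 0.0
```

Call:
send_rows --increments '[0,0,-1.4,2.8,0,0,0,0,0,-2.6,5.6,0,0,0,0,0,-3.5,8.1,0,0,0,0,0,-4.1,10.3,0,0,0,0,0,-4.5,12,0,0,0,0,0,-4.8,13.7,0,0,0,0,0,-4.8,14.2,0,0,0,0,0,-4.8,14.7,0,0,0]'

```text
clock: 10.5
tcp_pos: [486.8, -98.7, 41.5]
tcp_rot: [-179.9, -0.0, 48.5]
force: [-2.0, 3.6, 6.3]
opening: 0.002
finger_force: 2.6
```

```bash
python3 - <<'E'
from h import *
s=bot.state();print(s["tcp_pos"],load()[0],s["force"])
E
```

```text
[486.84313252 -98.70739735  41.45363705] [487.02688024 -99.0509264   41.482     ] [-1.96418402  3.59223305  6.33845315]
```

Call:
send_rows --increments '[0,0,0,0.4,0,0,0,0,0,0,0.8,0,0,0,0,0,0,1.2,0,0,0,0,0,0,1.5,0,0,0,0,0,0,1.5,0,0,0,0,0,0,1.5,0,0,0,0,0,0,1.5,0,0,0,0,0,0,1.5,0,0,0]'

```text
clock: 11.5
tcp_pos: [486.8, -98.6, 40.7]
tcp_rot: [-179.9, -0.0, 48.5]
force: [-3.4, 4.5, 10.5]
opening: -0.002
finger_force: 5.3
```

```bash
python3 - <<'E'
from h import *
s=bot.state();print(s["tcp_pos"],s["force"])
im,d=bot.get_image("top");P=cloud("top",cv2.medianBlur(d,3));v=(P-C)@H.as_matrix();k=(abs(v[...,0])<8)
print([(y,np.median(v[k&(abs(v[...,1]-y)<3)][:,2]).round(1)) for y in range(112,150,3)])
E
```

```text
[486.78347038 -98.60831592  40.68493492] [-3.39877038  4.46133779 10.49485701]
[(112, np.float64(381.6)), (115, np.float64(380.2)), (118, np.float64(377.8)), (121, np.float64(376.2)), (124, np.float64(373.2)), (127, np.float64(370.9)), (130, np.float64(366.4)), (133, np.float64(362.1)), (136, np.float64(357.7)), (139, np.float64(353.2)), (142, np.float64(nan)), (145, np.float64(nan)), (148, np.float64(125.6))]
  return _methods._mean(a, axis=axis, dtype=dtype,
  ret = ret.dtype.type(ret / rcount)
```

```bash
python3 - <<'E'
from h import *
im,d=bot.get_image("side");P=cloud("side",cv2.medianBlur(d,3));v=(P-C)@H.as_matrix()
cv2.imwrite("pics/s3.png",cv2.resize(im[215:285,250:345],(760,560),interpolation=3))
k=(v[...,1]>112)&(v[...,1]<145)&(abs(v[...,0])<25)&(v[...,2]>12)&(v[...,2]<75)
Q=v[k];print(len(Q),Q[np.argsort(Q[:,1])][::max(1,len(Q)//25)].round(0).tolist())
E
```

```text
98 [[-4.0, 112.0, 32.0], [-3.0, 113.0, 34.0], [-10.0, 114.0, 30.0], [-4.0, 115.0, 34.0], [-8.0, 116.0, 34.0], [-2.0, 117.0, 34.0], [-5.0, 117.0, 34.0], [-7.0, 119.0, 36.0], [-10.0, 120.0, 34.0], [-10.0, 120.0, 27.0], [-8.0, 121.0, 35.0], [11.0, 121.0, 35.0], [4.0, 123.0, 33.0], [-9.0, 123.0, 26.0], [11.0, 124.0, 33.0], [-11.0, 125.0, 29.0], [-1.0, 125.0, 33.0], [-10.0, 126.0, 25.0], [1.0, 126.0, 34.0], [-6.0, 127.0, 34.0], [13.0, 128.0, 33.0], [-10.0, 128.0, 27.0], [-4.0, 129.0, 34.0], [7.0, 130.0, 35.0], [4.0, 131.0, 34.0], [-5.0, 131.0, 34.0], [-9.0, 132.0, 24.0], [8.0, 133.0, 35.0], [18.0, 133.0, 30.0], [-9.0, 134.0, 33.0], [-3.0, 135.0, 34.0], [-5.0, 136.0, 32.0], [-8.0, 137.0, 31.0]]
```

View pics/s3.png

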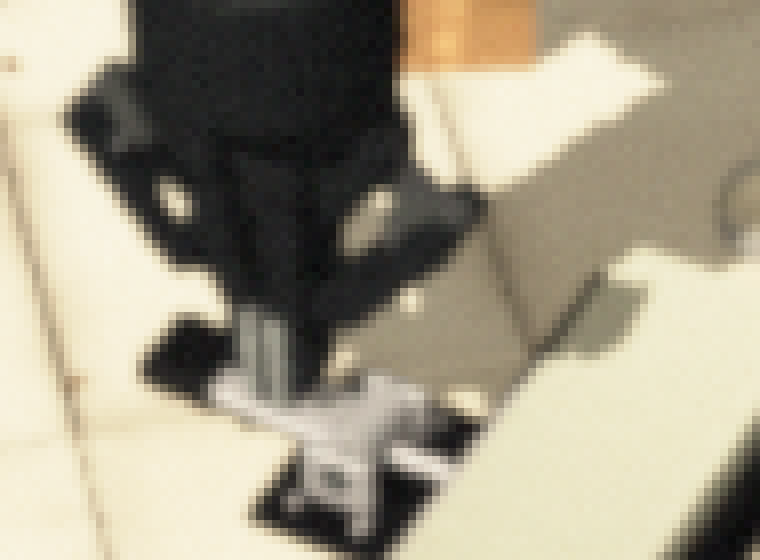

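The lever and its grip (190,350) are level: the grip top sits at z≈34 all along, so it's at its stop. I'll lift off gently and check that it stays.

Call:
send_rows --increments '[0,0,-0.2,-0.4,0,0,0,0,0,-0.3,-0.8,0,0,0,0,0,-0.3,-1.2,0,0,0,0,0,-0.3,-1.6,0,0,0,0,0,-0.3,-2,0,0,0,0,0,-0.3,-3,0,0,0,0,0,-0.3,-5,0,0,0,0,0,-0.3,-8,0,0,0]'

```text
clock: 12.6
tcp_pos: [486.8, -98.9, 48.1]
tcp_rot: [-180.0, 0.0, 48.5]
force: [-0.1, -0.0, 0.4]
opening: 0.003
finger_force: 0.0
```

```bash
python3 - <<'E'
from h import *
s=bot.state();print(s["clock"],s["tcp_pos"],s["force"])
im,d=bot.get_image("side");P=cloud("side",cv2.medianBlur(d,3));v=(P-C)@H.as_matrix()
k=(v[...,1]>112)&(v[...,1]<145)&(abs(v[...,0])<25)&(v[...,2]>12)&(v[...,2]<75)
Q=v[k];print(len(Q),Q[np.argsort(Q[:,1])][::max(1,len(Q)//20)].round(0).tolist())
E
```

```text
12.6 [486.78923773 -98.8892178   48.11358277] [-0.07611415 -0.00235678  0.4143688 ]
99 [[-5.0, 112.0, 30.0], [-7.0, 114.0, 28.0], [-9.0, 115.0, 29.0], [-3.0, 116.0, 33.0], [-7.0, 116.0, 33.0], [-10.0, 117.0, 32.0], [-3.0, 119.0, 35.0], [-11.0, 119.0, 32.0], [-4.0, 120.0, 35.0], [-7.0, 122.0, 34.0], [9.0, 123.0, 33.0], [-8.0, 124.0, 34.0], [7.0, 125.0, 33.0], [-5.0, 125.0, 34.0], [1.0, 126.0, 34.0], [-11.0, 128.0, 31.0], [-10.0, 128.0, 27.0], [7.0, 130.0, 34.0], [-1.0, 131.0, 34.0], [10.0, 131.0, 34.0], [2.0, 132.0, 34.0], [9.0, 134.0, 34.0], [0.0, 134.0, 35.0], [-7.0, 135.0, 34.0], [-9.0, 137.0, 32.0]]
```

```bash
python3 - <<'E'
from h import *
json.dump([[486.80,-98.85,47.98],list(down(YAW).as_quat())],open("cmd.json","w"))
G=np.array([579.2,119.3,0]);p=load()
b=(p[0]+[0,0,80],p[1]);c=(np.array([530,20,180]),down(64));e=(G+[0,0,165],down(79.2));f=(G+[0,0,92.5],e[1])
rows(line(p,b,3)+line(b,c,3)+line(c,e,2),[0,0,0,0,0,0,60,60])
rows(line(e,f,4)+[f]*4,[60]*5+[0]*3)
E
```

```text
[0, 0, 0, -26.7, 0, 0, 0, 0, 0, 0, -53.3, 0, 0, 0, 0, 0, 0, -80, 0, 0, 0, 0, 39.2, -15.5, -97.3, 0, 0, -5.2, 0, 78.4, -30.9, -114.7, 0, 0, -10.3, 0, 117.6, -46.4, -132, 0, 0, -15.5, 60, 171.1, -60.9, -124.5, 0, 0, -23.1, 60, 224.6, -75.3, -117, 0, 0, -30.7]
[60, 0, 0, 18.1, 0, 0, 0, 60, 0, 0, 36.2, 0, 0, 0, 60, 0, 0, 54.4, 0, 0, 0, 60, 0, 0, 72.5, 0, 0, 0, 60, 0, 0, 72.5, 0, 0, 0, 0, 0, 0, 72.5, 0, 0, 0, 0, 0, 0, 72.5, 0, 0, 0, 0, 0, 0, 72.5, 0, 0, 0]
```

Call:
send_rows --increments '[0,0,0,-26.7,0,0,0,0,0,0,-53.3,0,0,0,0,0,0,-80,0,0,0,0,39.2,-15.5,-97.3,0,0,-5.2,0,78.4,-30.9,-114.7,0,0,-10.3,0,117.6,-46.4,-132,0,0,-15.5,60,171.1,-60.9,-124.5,0,0,-23.1,60,224.6,-75.3,-117,0,0,-30.7]'

```text
clock: 13.65
tcp_pos: [580.3, 120.7, 165.8]
tcp_rot: [179.9, -0.0, 79.4]
force: [0.6, -0.1, 1.0]
opening: 0.416
finger_force: 0.0
```

Call:
send_rows --increments '[60,0,0,18.1,0,0,0,60,0,0,36.2,0,0,0,60,0,0,54.4,0,0,0,60,0,0,72.5,0,0,0,60,0,0,72.5,0,0,0,0,0,0,72.5,0,0,0,0,0,0,72.5,0,0,0,0,0,0,72.5,0,0,0]' --newtons 100

```text
clock: 14.65
tcp_pos: [579.8, 119.3, 93.9]
tcp_rot: [179.9, -0.0, 79.2]
force: [-1.8, -0.4, 4.0]
opening: 0.24
finger_force: 98.1
```

```bash
python3 - <<'E'
from h import *
s=bot.state();print(s["clock"],s["tcp_pos"],s["tcp_rot"],s["force"],s["opening"]*85.4)
im,d=bot.get_image("side");P=cloud("side",cv2.medianBlur(d,3));v=(P-C)@H.as_matrix()
k=(v[...,1]>80)&(v[...,1]<145)&(abs(v[...,0])<8)&(v[...,2]>12)&(v[...,2]<75)
Q=v[k];print(len(Q),Q[np.argsort(Q[:,1])][::max(1,len(Q)//14)].round(0).tolist())
E
```

```text
14.65 [579.79632814 119.34521701  93.86315223] [ 1.79920188e+02 -2.22185814e-02  7.92046467e+01] [-1.79369894 -0.44030187  4.03998957] 20.4886409906938
147 [[4.0, 80.0, 30.0], [-8.0, 84.0, 29.0], [-2.0, 87.0, 29.0], [-1.0, 91.0, 30.0], [-8.0, 95.0, 27.0], [-7.0, 98.0, 28.0], [-6.0, 101.0, 29.0], [1.0, 105.0, 32.0], [-6.0, 109.0, 29.0], [-5.0, 112.0, 30.0], [-3.0, 116.0, 32.0], [5.0, 120.0, 34.0], [-2.0, 124.0, 35.0], [-5.0, 128.0, 35.0], [6.0, 134.0, 33.0]]
```

Gripped, and the lever is still level. Next: lift, carry, and hover over the stone's far end.

```bash
cat >> h.py <<'E'
D=85.9; SY=-2.8
def edge(face,x,z,lean=40):
    R=strokeR(face,lean)*T
    return (hw([x,SY,z])-R.apply([0,0,D]),R)
E
python3 - <<'E'
from h import *
p=load();b=(p[0]+[0,0,75],p[1])
h=edge(1,62,70);seq=line(b,h,9)
rows(line(p,b,4)+seq[:4],0)
e=edge(1,62,45)
rows(seq[4:]+line(h,e,2)+[e],0)
E
```

```text
[0, 0, 0, -18.8, 0, 0, 0, 0, 0, 0, -37.5, 0, 0, 0, 0, 0, 0, -56.2, 0, 0, 0, 0, 0, 0, -75, 0, 0, 0, 0, -30.7, 4.3, -71.5, -4, 2.3, -6.3, 0, -61.4, 8.6, -68, -8.1, 4.6, -12.6, 0, -92.1, 12.9, -64.4, -12.1, 6.9, -18.9, 0, -122.8, 17.2, -60.9, -16.1, 9.2, -25.2]
[0, -29.7, -9.5, -2.2, -4.1, 2.3, -6.4, 0, -59.3, -19, -4.4, -8.1, 4.6, -12.7, 0, -89, -28.5, -6.6, -12.1, 6.9, -19, 0, -118.6, -38, -8.8, -16.2, 9.2, -25.3, 0, -148.3, -47.5, -11, -20.2, 11.5, -31.6, 0, -149.4, -51.3, 0.8, -20.2, 11.5, -31.6, 0, -150.6, -55, 12.7, -20.2, 11.5, -31.6, 0, -150.6, -55, 12.7, -20.2, 11.5, -31.6]
```

Call:
send_rows --increments '[0,0,0,-18.8,0,0,0,0,0,0,-37.5,0,0,0,0,0,0,-56.2,0,0,0,0,0,0,-75,0,0,0,0,-30.7,4.3,-71.5,-4,2.3,-6.3,0,-61.4,8.6,-68,-8.1,4.6,-12.6,0,-92.1,12.9,-64.4,-12.1,6.9,-18.9,0,-122.8,17.2,-60.9,-16.1,9.2,-25.2]'

```text
clock: 15.7
tcp_pos: [573.1, -5.3, 154.6]
tcp_rot: [162.1, -5.2, 105.7]
force: [0.8, -0.3, -2.0]
opening: 0.243
finger_force: 98.2
```

Call:
send_rows --increments '[0,-29.7,-9.5,-2.2,-4.1,2.3,-6.4,0,-59.3,-19,-4.4,-8.1,4.6,-12.7,0,-89,-28.5,-6.6,-12.1,6.9,-19,0,-118.6,-38,-8.8,-16.2,9.2,-25.3,0,-148.3,-47.5,-11,-20.2,11.5,-31.6,0,-149.4,-51.3,0.8,-20.2,11.5,-31.6,0,-150.6,-55,12.7,-20.2,11.5,-31.6,0,-150.6,-55,12.7,-20.2,11.5,-31.6]'

```text
clock: 16.7
tcp_pos: [564.6, -157.2, 109.6]
tcp_rot: [140.0, -0.2, 138.6]
force: [-0.3, -0.3, -2.4]
opening: 0.245
finger_force: 98.4
```

```bash
python3 - <<'E'
from h import *
s=bot.state();p=s["tcp_pos"];R=Rn.from_euler('xyz',s["tcp_rot"],degrees=True);c=load()
print(s["clock"],s["q"].round(1),p,c[0],"roterr",(c[1].inv()*R).as_rotvec(degrees=True),s["force"],s["opening"]*85.4)
print("edge in holder",H.inv().apply(p+R.apply([0,0,D])-C))
im,d=bot.get_image("side");cv2.imwrite("pics/s4.png",cv2.resize(im[150:310,230:400],(638,600),interpolation=3))
im,d=bot.get_image("top");P=cloud("top",cv2.medianBlur(d,3));v=(P-C)@H.as_matrix()
for x in(-80,-60,-40,-20,0): k=(abs(v[...,0]-x)<6)&(abs(v[...,1])<22)&(v[...,2]<50);print(x,np.median(v[k][:,2]).round(2),end=" ")
E
```

```text
16.7 [ -44.3   21.7  103.1   44.6   66.  -115.8] [ 564.64791667 -157.24523003  109.62587598] [ 565.52269736 -159.4977519   110.81565487] roterr [0.01474247 0.23270715 0.02643914] [-0.26206025 -0.34161657 -2.35036133] 20.91117111740463
edge in holder [63.11014172 -0.29651211 43.82435807]
-80 nan -60 38.99 -40 37.92 -20 37.75 0 nan
  return _methods._mean(a, axis=axis, dtype=dtype,
  ret = ret.dtype.type(ret / rcount)
```

View pics/s4.png

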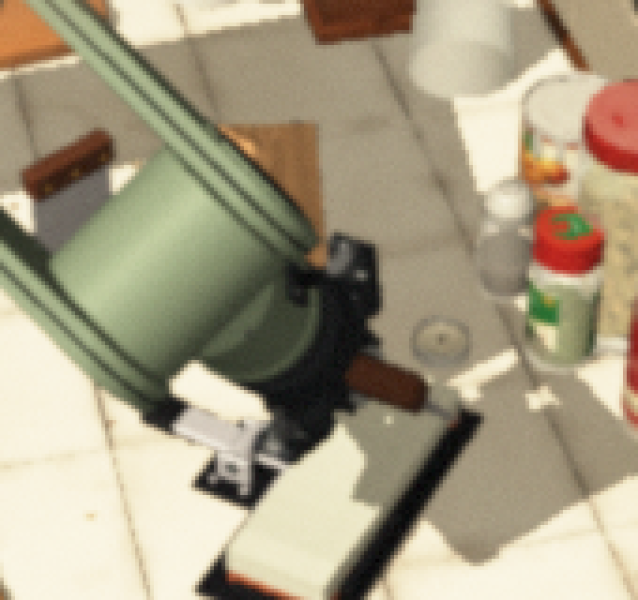

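Side view: the scraper is leaned over the stone's far end, handle bar at (385,385), with the lever still level. Now I lower it to feel the face. Increments are ty = 0.64·dz, tz = -0.77·dz.

Call:
send_rows --increments '[0,0,-1.3,1.5,0,0,0,0,0,-2.6,3.1,0,0,0,0,0,-3.2,3.8,0,0,0,0,0,-3.5,4.2,0,0,0,0,0,-3.7,4.4,0,0,0,0,0,-3.9,4.6,0,0,0,0,0,-4.0,4.8,0,0,0,0,0,-4.2,5,0,0,0]'

```text
clock: 17.8
tcp_pos: [565.6, -159.5, 104.3]
tcp_rot: [140.0, -0.0, 138.5]
force: [0.2, -0.3, -1.5]
opening: 0.241
finger_force: 98.4
```

```bash
cat >> h.py <<'E'
def st():
    s=bot.state();p=s["tcp_pos"];R=Rn.from_euler('xyz',s["tcp_rot"],degrees=True)
    f=H.inv().apply(s["force"]-np.array([-.2,-.3,-2.35]));print(s["clock"],"edge",H.inv().apply(p+R.apply([0,0,D])-C).round(2),"F",f.round(1))
E
python3 -c "
from h import *
st()"
```

```text
17.8 edge [62.03 -2.82 38.51] F [ 0.2 -0.3  0.9]
```

Call:
send_rows --increments '[0,0,-0.1,0.1,0,0,0,0,0,-0.2,0.2,0,0,0,0,0,-0.2,0.3,0,0,0,0,0,-0.3,0.4,0,0,0,0,0,-0.4,0.4,0,0,0,0,0,-0.4,0.5,0,0,0,0,0,-0.4,0.5,0,0,0,0,0,-0.4,0.5,0,0,0]'

```text
clock: 18.8
tcp_pos: [565.7, -159.7, 104.1]
tcp_rot: [140.0, 0.0, 138.5]
force: [-4.6, -0.6, 5.8]
opening: 0.241
finger_force: 99.6
```

```bash
python3 -c "
from h import *
st()"
```

```text
18.8 edge [62.   -3.03 38.3 ] F [-3.1  3.1  8.2]
```

Contact at 8 N with edge height about 38.3 at x=62. Start the draw in feedback steps.

```bash
cat >> h.py <<'E'
c4,s4=np.cos(np.deg2rad(40)),np.sin(np.deg2rad(40))
def draw(x0,x1,z0,k,press,zc0,face=1):
    """8 rows along the face; zc0 = commanded edge height now"""
    o=[];sg=1 if face==1 else -1
    for i in range(1,9):
        x=x0+(x1-x0)*i/8;zt=z0+k*x*x-press;dz=(zt-zc0) if i>1 else (zt-zc0)*.6;dx=x-x0
        ty,tz=round(dx*c4+dz*s4,1),round(dx*s4-dz*c4,1);o+=[0,0,sg*ty,tz,0,0,0]
    print(json.dumps(o),"end x",round(x0+ty*c4+tz*s4,2),"zc",round(zc0+ty*s4-tz*c4,2))
E
python3 -c "
from h import *
draw(62,44,36.6,4.6e-4,.45,37.84)"
```

```text
[0, 0, -1.7, -1.4, 0, 0, 0, 0, 0, -3.6, -2.8, 0, 0, 0, 0, 0, -5.4, -4.1, 0, 0, 0, 0, 0, -7.2, -5.5, 0, 0, 0, 0, 0, -8.9, -6.8, 0, 0, 0, 0, 0, -10.7, -8.2, 0, 0, 0, 0, 0, -12.5, -9.6, 0, 0, 0, 0, 0, -14.3, -11.0, 0, 0, 0] end x 43.97 zc 37.07
```

Call:
send_rows --increments '[0,0,-1.7,-1.4,0,0,0,0,0,-3.6,-2.8,0,0,0,0,0,-5.4,-4.1,0,0,0,0,0,-7.2,-5.5,0,0,0,0,0,-8.9,-6.8,0,0,0,0,0,-10.7,-8.2,0,0,0,0,0,-12.5,-9.6,0,0,0,0,0,-14.3,-11.0,0,0,0]'

```text
clock: 19.8
tcp_pos: [553.7, -173.0, 103.1]
tcp_rot: [140.0, -0.0, 138.5]
force: [2.7, 2.6, 3.8]
opening: 0.241
finger_force: 98.8
```

```bash
python3 -c "
from h import *
st()
draw(44,22,36.6,4.6e-4,.45,37.07)"
```

```text
19.8 edge [44.1  -2.88 37.35] F [ 4.1 -0.2  6.2]
[0, 0, -2.2, -1.7, 0, 0, 0, 0, 0, -4.4, -3.4, 0, 0, 0, 0, 0, -6.5, -5.0, 0, 0, 0, 0, 0, -8.7, -6.7, 0, 0, 0, 0, 0, -10.9, -8.5, 0, 0, 0, 0, 0, -13.0, -10.2, 0, 0, 0, 0, 0, -15.2, -11.9, 0, 0, 0, 0, 0, -17.3, -13.6, 0, 0, 0] end x 22.01 zc 36.37
```

Call:
send_rows --increments '[0,0,-2.2,-1.7,0,0,0,0,0,-4.4,-3.4,0,0,0,0,0,-6.5,-5.0,0,0,0,0,0,-8.7,-6.7,0,0,0,0,0,-10.9,-8.5,0,0,0,0,0,-13.0,-10.2,0,0,0,0,0,-15.2,-11.9,0,0,0,0,0,-17.3,-13.6,0,0,0]'

```text
clock: 20.8
tcp_pos: [539.2, -189.4, 102.5]
tcp_rot: [139.9, -0.0, 138.5]
force: [3.1, 4.1, 4.1]
opening: 0.245
finger_force: 98.9
```

```bash
python3 -c "
from h import *
st()
draw(22,2,36.6,4.6e-4,.45,36.37)"
```

```text
20.8 edge [22.26 -2.84 36.78] F [5.5 0.4 6.5]
[0, 0, -1.9, -1.6, 0, 0, 0, 0, 0, -3.9, -3.1, 0, 0, 0, 0, 0, -5.8, -4.7, 0, 0, 0, 0, 0, -7.8, -6.3, 0, 0, 0, 0, 0, -9.7, -7.9, 0, 0, 0, 0, 0, -11.6, -9.5, 0, 0, 0, 0, 0, -13.5, -11.1, 0, 0, 0, 0, 0, -15.5, -12.7, 0, 0, 0] end x 1.96 zc 36.14
```

Force is steady at about 6.5 N. Continue.

Call:
send_rows --increments '[0,0,-1.9,-1.6,0,0,0,0,0,-3.9,-3.1,0,0,0,0,0,-5.8,-4.7,0,0,0,0,0,-7.8,-6.3,0,0,0,0,0,-9.7,-7.9,0,0,0,0,0,-11.6,-9.5,0,0,0,0,0,-13.5,-11.1,0,0,0,0,0,-15.5,-12.7,0,0,0]'

```text
clock: 21.8
tcp_pos: [526.0, -204.1, 102.5]
tcp_rot: [139.9, -0.0, 138.5]
force: [3.3, 4.2, 5.2]
opening: 0.244
finger_force: 98.9
```

```bash
python3 -c "
from h import *
st()
draw(2,-20,36.6,4.6e-4,.45,36.14)"
```

```text
21.8 edge [ 2.57 -2.72 36.77] F [5.7 0.3 7.6]
[0, 0, -2.1, -1.8, 0, 0, 0, 0, 0, -4.2, -3.5, 0, 0, 0, 0, 0, -6.3, -5.3, 0, 0, 0, 0, 0, -8.4, -7.1, 0, 0, 0, 0, 0, -10.5, -8.9, 0, 0, 0, 0, 0, -12.6, -10.7, 0, 0, 0, 0, 0, -14.7, -12.5, 0, 0, 0, 0, 0, -16.7, -14.3, 0, 0, 0] end x -19.98 zc 36.36
```

Call:
send_rows --increments '[0,0,-2.1,-1.8,0,0,0,0,0,-4.2,-3.5,0,0,0,0,0,-6.3,-5.3,0,0,0,0,0,-8.4,-7.1,0,0,0,0,0,-10.5,-8.9,0,0,0,0,0,-12.6,-10.7,0,0,0,0,0,-14.7,-12.5,0,0,0,0,0,-16.7,-14.3,0,0,0]'

```text
clock: 22.8
tcp_pos: [511.6, -220.2, 102.9]
tcp_rot: [139.8, -0.1, 138.5]
force: [4.5, 4.7, 6.0]
opening: 0.239
finger_force: 98.9
```

```bash
python3 -c "
from h import *
st()
draw(-20,-42,36.6,4.6e-4,.45,36.36)"
```

```text
22.8 edge [-18.97  -2.56  37.23] F [ 6.9 -0.2  8.4]
[0, 0, -2.1, -1.8, 0, 0, 0, 0, 0, -4.2, -3.6, 0, 0, 0, 0, 0, -6.2, -5.4, 0, 0, 0, 0, 0, -8.3, -7.2, 0, 0, 0, 0, 0, -10.3, -9.1, 0, 0, 0, 0, 0, -12.4, -10.9, 0, 0, 0, 0, 0, -14.4, -12.8, 0, 0, 0, 0, 0, -16.5, -14.6, 0, 0, 0] end x -42.02 zc 36.94
```

```bash
python3 -c "
from h import *
draw(-20,-42,36.6,4.6e-4,.15,36.36)"
```

```text
[0, 0, -2.0, -1.9, 0, 0, 0, 0, 0, -4.0, -3.8, 0, 0, 0, 0, 0, -6.0, -5.7, 0, 0, 0, 0, 0, -8.1, -7.5, 0, 0, 0, 0, 0, -10.1, -9.3, 0, 0, 0, 0, 0, -12.2, -11.1, 0, 0, 0, 0, 0, -14.2, -13.0, 0, 0, 0, 0, 0, -16.3, -14.8, 0, 0, 0] end x -42.0 zc 37.22
```

Call:
send_rows --increments '[0,0,-2.0,-1.9,0,0,0,0,0,-4.0,-3.8,0,0,0,0,0,-6.0,-5.7,0,0,0,0,0,-8.1,-7.5,0,0,0,0,0,-10.1,-9.3,0,0,0,0,0,-12.2,-11.1,0,0,0,0,0,-14.2,-13.0,0,0,0,0,0,-16.3,-14.8,0,0,0]'

```text
clock: 23.8
tcp_pos: [497.1, -236.3, 103.8]
tcp_rot: [139.8, -0.1, 138.6]
force: [4.3, 5.0, 6.7]
opening: 0.241
finger_force: 98.9
```

```bash
python3 -c "
from h import *
st()
draw(-42,-64,36.6,4.6e-4,.1,37.22)"
```

```text
23.8 edge [-40.57  -2.31  38.21] F [7.  0.1 9.1]
[0, 0, -2.0, -1.9, 0, 0, 0, 0, 0, -4.0, -3.8, 0, 0, 0, 0, 0, -6.0, -5.6, 0, 0, 0, 0, 0, -8.1, -7.5, 0, 0, 0, 0, 0, -10.1, -9.4, 0, 0, 0, 0, 0, -12.1, -11.3, 0, 0, 0, 0, 0, -14.1, -13.1, 0, 0, 0, 0, 0, -16.1, -15.0, 0, 0, 0] end x -63.98 zc 38.36
```

```bash
python3 -c "
from h import *
draw(-42,-64,36.6,4.6e-4,-.25,37.22)"
```

```text
[0, 0, -1.9, -2.0, 0, 0, 0, 0, 0, -3.8, -4.0, 0, 0, 0, 0, 0, -5.8, -5.9, 0, 0, 0, 0, 0, -7.8, -7.8, 0, 0, 0, 0, 0, -9.9, -9.7, 0, 0, 0, 0, 0, -11.9, -11.5, 0, 0, 0, 0, 0, -13.9, -13.4, 0, 0, 0, 0, 0, -15.9, -15.3, 0, 0, 0] end x -64.01 zc 38.72
```

Call:
send_rows --increments '[0,0,-1.9,-2.0,0,0,0,0,0,-3.8,-4.0,0,0,0,0,0,-5.8,-5.9,0,0,0,0,0,-7.8,-7.8,0,0,0,0,0,-9.9,-9.7,0,0,0,0,0,-11.9,-11.5,0,0,0,0,0,-13.9,-13.4,0,0,0,0,0,-15.9,-15.3,0,0,0]'

```text
clock: 24.8
tcp_pos: [482.5, -252.5, 105.3]
tcp_rot: [139.7, -0.1, 138.6]
force: [5.3, 6.0, 7.8]
opening: 0.24
finger_force: 98.9
```

```bash
python3 - <<'E'
from h import *
st();s=bot.state();print(s["q"].round(1),s["tcp_rot"])
# commanded now: edge x=-64.01 z 38.72, rotation unchanged
p=edge(1,-64.01,38.72);json.dump([list(p[0]),list(p[1].as_quat())],open("cmd.json","w"))
up=edge(1,-64,75)
u2=(hw([0,SY,190]),Rn.from_euler('z',YAW+90,degrees=True)*T) # upright, halfway
u2=(u2[0],u2[1])
h2=edge(2,62,70);e2=edge(2,62,43)
A=line(p,up,2)+line(up,u2,11);B=line(u2,h2,11)+line(h2,e2,2)
S=A+B;S+= [e2]*(-len(S)%8)
print(len(S))
for i in range(0,len(S),8): rows(S[i:i+8],0)
E
```

```text
24.8 edge [-62.34  -2.08  39.72] F [ 8.3  0.1 10.1]
[ -58.    22.4  102.9   40.3   73.2 -125.1] [ 1.39736891e+02 -1.04588168e-01  1.38570398e+02]
32
[0, 0, 11.7, -13.9, 0, 0, 0, 0, 0, 23.3, -27.8, 0, 0, 0, 0, 0, 34.5, -24.2, 2.8, 2.8, -7.8, 0, 0, 45.7, -20.7, 5.7, 5.7, -15.6, 0, 0, 56.9, -17.2, 8.5, 8.5, -23.5, 0, 0, 68, -13.6, 11.4, 11.4, -31.3, 0, 0, 79.2, -10.1, 14.2, 14.2, -39.1, 0, 0, 90.4, -6.5, 17.1, 17.1, -46.9]
[0, -8.7, 7.7, -0.9, 2.8, 2.8, -7.8, 0, -17.5, 15.5, -1.9, 5.7, 5.7, -15.6, 0, -26.3, 23.2, -2.8, 8.5, 8.5, -23.5, 0, -35, 30.9, -3.7, 11.4, 11.3, -31.3, 0, -43.8, 38.7, -4.6, 14.2, 14.2, -39.1, 0, -43.5, 37.5, 0.2, 15.1, 11.5, -47.5, 0, -43.3, 36.4, 5.1, 15.9, 8.8, -55.9, 0, -43.1, 35.3, 9.9, 16.7, 6, -64.3]
[0, 0.1, 0.6, 4.9, 2.8, -2.9, -7.8, 0, 0.1, 1.3, 9.9, 5.7, -5.7, -15.6, 0, 0.1, 1.9, 14.8, 8.5, -8.6, -23.4, 0, 0.1, 2.5, 19.7, 11.4, -11.4, -31.3, 0, 0, 3.1, 24.6, 14.2, -14.3, -39.1, 0, 0, 3.7, 29.6, 17.1, -17.1, -46.9, 0, 0, 4.4, 34.5, 19.9, -20, -54.7, 0, 0, 5, 39.4, 22.8, -22.8, -62.5]
[0, 0, 8.7, 10.3, 0, 0, 0, 0, 0, 17.4, 20.7, 0, 0, 0, 0, 0, 17.4, 20.7, 0, 0, 0, 0, 0, 17.4, 20.7, 0, 0, 0, 0, 0, 17.4, 20.7, 0, 0, 0, 0, 0, 17.4, 20.7, 0, 0, 0, 0, 0, 17.4, 20.7, 0, 0, 0, 0, 0, 17.4, 20.7, 0, 0, 0]
```

The wrist must turn the other way, because joint 6 is at -125°. I'll replan with the halfway pose at yaw - 90.

```bash
python3 - <<'E'
from h import *
p=edge(1,-64.01,38.72);json.dump([list(p[0]),list(p[1].as_quat())],open("cmd.json","w"))
up=edge(1,-64,75)
u2=(hw([0,SY,185]),Rn.from_euler('z',YAW-90,degrees=True)*T)
h2=edge(2,62,65);e2=edge(2,62,42.5)
S=line(p,up,1)+line(up,u2,11)+line(u2,h2,11)+line(h2,e2,1)
print(len(S))
for i in range(0,len(S),8): rows(S[i:i+8],0)
E
```

```text
24
[0, 0, 23.3, -27.8, 0, 0, 0, 0, 0, 34.2, -23.9, 2.8, -2.8, 7.8, 0, 0, 45.1, -20, 5.7, -5.7, 15.6, 0, 0, 56, -16.1, 8.5, -8.5, 23.5, 0, 0, 66.9, -12.2, 11.4, -11.4, 31.3, 0, 0, 77.8, -8.3, 14.2, -14.2, 39.1, 0, 0, 88.6, -4.5, 17.1, -17.1, 46.9, 0, 0, 99.5, -0.6, 19.9, -19.9, 54.7]
[0, 9.6, 6.3, -1.2, 2.9, -2.9, 7.8, 0, 19.2, 12.6, -2.5, 5.7, -5.7, 15.7, 0, 28.8, 18.9, -3.8, 8.5, -8.6, 23.5, 0, 38.4, 25.2, -5.1, 11.4, -11.4, 31.3, 0, 38.3, 24.4, -0.2, 12.6, -8.7, 39.6, 0, 38.1, 23.5, 4.7, 13.9, -5.9, 47.9, 0, 38, 22.6, 9.6, 15.1, -3, 56.2, 0, 37.9, 21.7, 14.5, 16.2, 0, 64.5]
[0, -0.1, 0.9, 4.9, 2.9, 2.8, 7.8, 0, -0.3, 1.8, 9.7, 5.7, 5.6, 15.6, 0, -0.4, 2.7, 14.6, 8.5, 8.5, 23.4, 0, -0.6, 3.5, 19.5, 11.4, 11.3, 31.2, 0, -0.7, 4.4, 24.4, 14.2, 14.2, 39.1, 0, -0.9, 5.3, 29.3, 17.1, 17, 46.9, 0, -1, 6.2, 34.2, 19.9, 19.9, 54.7, 0, -4, 11.5, 55.8, 19.9, 19.9, 54.7]
```

Call:
send_rows --increments '[0,0,23.3,-27.8,0,0,0,0,0,34.2,-23.9,2.8,-2.8,7.8,0,0,45.1,-20,5.7,-5.7,15.6,0,0,56,-16.1,8.5,-8.5,23.5,0,0,66.9,-12.2,11.4,-11.4,31.3,0,0,77.8,-8.3,14.2,-14.2,39.1,0,0,88.6,-4.5,17.1,-17.1,46.9,0,0,99.5,-0.6,19.9,-19.9,54.7]'

```text
clock: 25.8
tcp_pos: [530.6, -198.2, 167.1]
tcp_rot: [166.3, -7.4, 80.7]
force: [0.2, -0.4, -1.9]
opening: 0.245
finger_force: 98.9
```

Call:
send_rows --increments '[0,9.6,6.3,-1.2,2.9,-2.9,7.8,0,19.2,12.6,-2.5,5.7,-5.7,15.7,0,28.8,18.9,-3.8,8.5,-8.6,23.5,0,38.4,25.2,-5.1,11.4,-11.4,31.3,0,38.3,24.4,-0.2,12.6,-8.7,39.6,0,38.1,23.5,4.7,13.9,-5.9,47.9,0,38,22.6,9.6,15.1,-3,56.2,0,37.9,21.7,14.5,16.2,0,64.5]'

```text
clock: 26.8
tcp_pos: [561.3, -164.6, 162.9]
tcp_rot: [-166.1, -7.5, 15.8]
force: [-0.1, -1.0, -2.5]
opening: 0.242
finger_force: 99.1
```

```bash
python3 - <<'E'
from h import *
st();s=bot.state();print(s["q"].round(1),s["tcp_pos"],s["tcp_rot"])
p=(hw([0,SY,185]),Rn.from_euler('z',YAW-90,degrees=True)*T);h2=edge(2,62,65);S=line(p,h2,11)
print(S[3][0],S[3][1].as_euler('xyz',degrees=True))
E
```

```text
26.8 edge [20.46  8.49 80.19] F [-0.5 -0.6 -0.1]
[-32.6  19.4  90.1  15.2  76.7  36.4] [ 561.27116906 -164.59584032  162.85141956] [-166.08052676   -7.48883439   15.80798438]
[ 562.6318306  -162.70758221  165.29207915] [-166.04840833   -7.69369246   16.08241054]
```

Call:
send_rows --increments '[0,-0.1,0.9,4.9,2.9,2.8,7.8,0,-0.3,1.8,9.7,5.7,5.6,15.6,0,-0.4,2.7,14.6,8.5,8.5,23.4,0,-0.6,3.5,19.5,11.4,11.3,31.2,0,-0.7,4.4,24.4,14.2,14.2,39.1,0,-0.9,5.3,29.3,17.1,17,46.9,0,-1,6.2,34.2,19.9,19.9,54.7,0,-4,11.5,55.8,19.9,19.9,54.7]'

```text
clock: 27.8
tcp_pos: [563.7, -160.9, 106.0]
tcp_rot: [-140.3, -0.1, -41.5]
force: [0.2, 0.0, -1.3]
opening: 0.245
finger_force: 99.2
```

```bash
python3 - <<'E'
from h import *
bot.get_image("side");st();s=bot.state();c=load();R=Rn.from_euler('xyz',s["tcp_rot"],degrees=True)
print(s["q"].round(1),s["tcp_pos"],c[0],(c[1].inv()*R).as_rotvec(degrees=True).round(2), "cmd edge",H.inv().apply(c[0]+c[1].apply([0,0,D])-C),s["opening"])
E
```

```text
27.85 edge [59.51 -0.83 36.99] F [-0.7 -2.2 -0.1]
[-44.5  22.2 103.2  44.5  65.4  63.7] [ 562.77318423 -159.92696665  103.08157166] [ 565.50783562 -159.44395004  108.32170059] [-0.3  -0.19  0.07] cmd edge [62.0325658  -2.84836185 42.5184979 ] 0.24662550741981057
```

The arm is still swinging after that quick drop, so I let it settle, slightly raised.

Call:
send_rows --increments '[0,0,-1.3,-1.5,0,0,0,0,0,-1.3,-1.5,0,0,0,0,0,0,0,0,0,0,0,0,0,0,0,0,0,0,0,0,0,0,0,0,0,0,0,0,0,0,0,0,0,0,0,0,0,0,0,0,0,0,0,0,0]'

```text
clock: 28.85
tcp_pos: [565.5, -159.5, 108.4]
tcp_rot: [-140.0, -0.0, -41.5]
force: [-0.4, 0.2, -1.4]
opening: 0.243
finger_force: 99.1
```

```bash
python3 - <<'E'
from h import *
st();s=bot.state();c=load();R=Rn.from_euler('xyz',s["tcp_rot"],degrees=True)
print(s["tcp_pos"],c[0],(c[1].inv()*R).as_rotvec(degrees=True).round(2),s["opening"],s["force"])
E
```

```text
28.85 edge [62.   -2.89 42.57] F [0.2 0.5 0.9]
[ 565.54728852 -159.53962612  108.35499007] [ 565.50783562 -159.44395004  108.32170059] [ 0.01 -0.03 -0.01] 0.2432352248800973 [-0.41017381  0.15191408 -1.44221221]
```

Call:
send_rows --increments '[0,0,0.5,0.6,0,0,0,0,0,1,1.2,0,0,0,0,0,1.5,1.8,0,0,0,0,0,1.9,2.2,0,0,0,0,0,2.2,2.6,0,0,0,0,0,2.4,2.8,0,0,0,0,0,2.5,3,0,0,0,0,0,2.5,3,0,0,0]'

```text
clock: 29.85
tcp_pos: [565.6, -159.5, 104.4]
tcp_rot: [-140.0, -0.0, -41.5]
force: [0.3, -0.0, -2.6]
opening: 0.241
finger_force: 99.1
```

```bash
python3 -c "
from h import *
st()"
```

```text
29.85 edge [62.06 -2.88 38.65] F [ 0.5 -0.2 -0.2]
```

Call:
send_rows --increments '[0,0,0.1,0.1,0,0,0,0,0,0.2,0.2,0,0,0,0,0,0.3,0.3,0,0,0,0,0,0.4,0.4,0,0,0,0,0,0.4,0.5,0,0,0,0,0,0.4,0.5,0,0,0,0,0,0.4,0.6,0,0,0,0,0,0.4,0.6,0,0,0]'

```text
clock: 30.85
tcp_pos: [565.6, -159.4, 103.7]
tcp_rot: [-140.0, -0.0, -41.5]
force: [-0.3, 0.6, -2.2]
opening: 0.242
finger_force: 99.1
```

```bash
python3 -c "
from h import *
st()"
```

```text
30.85 edge [62.14 -2.85 37.91] F [0.6 0.7 0.2]
```

Call:
send_rows --increments '[0,0,0.1,0.1,0,0,0,0,0,0.2,0.2,0,0,0,0,0,0.3,0.3,0,0,0,0,0,0.3,0.4,0,0,0,0,0,0.4,0.4,0,0,0,0,0,0.4,0.5,0,0,0,0,0,0.4,0.5,0,0,0,0,0,0.4,0.5,0,0,0]'

```text
clock: 31.85
tcp_pos: [565.6, -159.4, 103.1]
tcp_rot: [-140.0, -0.0, -41.5]
force: [-0.9, 0.3, -2.0]
opening: 0.243
finger_force: 99.1
```

```bash
python3 -c "
from h import *
st()"
```

```text
31.85 edge [62.16 -2.86 37.29] F [0.  0.9 0.3]
```

Call:
send_rows --increments '[0,0,0.1,0.1,0,0,0,0,0,0.2,0.2,0,0,0,0,0,0.3,0.3,0,0,0,0,0,0.4,0.4,0,0,0,0,0,0.5,0.5,0,0,0,0,0,0.5,0.6,0,0,0,0,0,0.6,0.6,0,0,0,0,0,0.6,0.6,0,0,0]'

```text
clock: 32.85
tcp_pos: [565.7, -159.6, 102.7]
tcp_rot: [-140.0, -0.0, -41.5]
force: [-3.3, -0.9, 5.8]
opening: 0.239
finger_force: 100.1
```

```bash
python3 -c "
from h import *
st()
from h import *
im,d=bot.get_image('side');cv2.imwrite('pics/s5.png',cv2.resize(im[205:305,270:380],(660,600),interpolation=3))"
```

```text
32.85 edge [62.13 -3.08 36.98] F [-2.5  1.9  8.2]
```

View pics/s5.png

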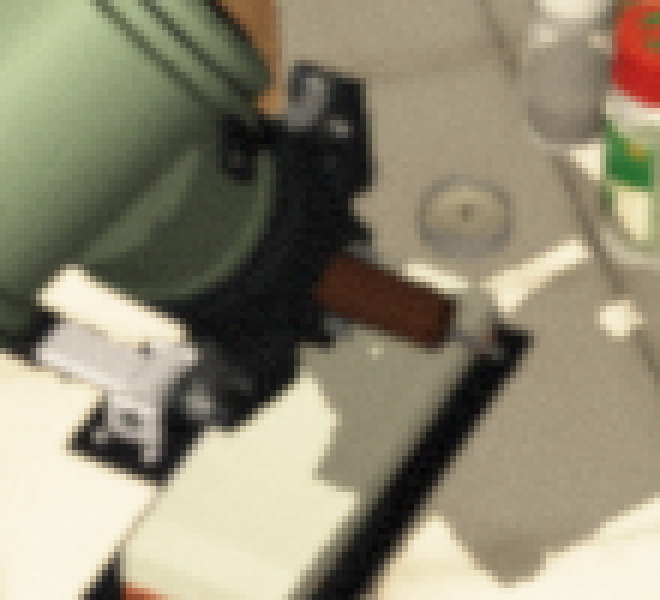

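In contact at 8 N with the other face (handle bar at (385,300), leaned toward the near end). Draw, following the profile felt in the first stroke.

```bash
cat >> h.py <<'E'
def draw2(x0,x1,zc0,base):
    o=[]
    for i in range(1,9):
        x=x0+(x1-x0)*i/8;dz=base+4.6e-4*x*x+max(0,20-x)*.012-zc0;dx=x-x0
        ty,tz=round(dx*c4+dz*s4,1),round(dx*s4-dz*c4,1);o+=[0,0,-ty,tz,0,0,0]
    print(json.dumps(o),"end x",round(x0+ty*c4+tz*s4,2),"zc",round(zc0+ty*s4-tz*c4,2))
E
python3 -c "
from h import *
draw2(62,40,36.40,34.71)"
```

```text
[0, 0, 2.2, -1.7, 0, 0, 0, 0, 0, 4.4, -3.4, 0, 0, 0, 0, 0, 6.6, -5.0, 0, 0, 0, 0, 0, 8.7, -6.7, 0, 0, 0, 0, 0, 10.9, -8.4, 0, 0, 0, 0, 0, 13.1, -10.0, 0, 0, 0, 0, 0, 15.3, -11.7, 0, 0, 0, 0, 0, 17.5, -13.4, 0, 0, 0] end x 39.98 zc 35.42
```

Call:
send_rows --increments '[0,0,2.2,-1.7,0,0,0,0,0,4.4,-3.4,0,0,0,0,0,6.6,-5.0,0,0,0,0,0,8.7,-6.7,0,0,0,0,0,10.9,-8.4,0,0,0,0,0,13.1,-10.0,0,0,0,0,0,15.3,-11.7,0,0,0,0,0,17.5,-13.4,0,0,0]'

```text
clock: 33.9
tcp_pos: [551.1, -176.0, 101.6]
tcp_rot: [-139.9, -0.0, -41.5]
force: [3.0, 2.7, 4.1]
opening: 0.241
finger_force: 99.4
```

```bash
python3 -c "
from h import *
st()
draw2(40,15,35.42,34.71)"
```

```text
33.9 edge [40.19 -2.97 35.81] F [ 4.3 -0.4  6.5]
[0, 0, 2.4, -1.9, 0, 0, 0, 0, 0, 4.9, -3.9, 0, 0, 0, 0, 0, 7.4, -5.8, 0, 0, 0, 0, 0, 9.8, -7.8, 0, 0, 0, 0, 0, 12.3, -9.7, 0, 0, 0, 0, 0, 14.7, -11.7, 0, 0, 0, 0, 0, 17.1, -13.7, 0, 0, 0, 0, 0, 19.5, -15.7, 0, 0, 0] end x 14.97 zc 34.91
```

Call:
send_rows --increments '[0,0,2.4,-1.9,0,0,0,0,0,4.9,-3.9,0,0,0,0,0,7.4,-5.8,0,0,0,0,0,9.8,-7.8,0,0,0,0,0,12.3,-9.7,0,0,0,0,0,14.7,-11.7,0,0,0,0,0,17.1,-13.7,0,0,0,0,0,19.5,-15.7,0,0,0]'

```text
clock: 34.9
tcp_pos: [534.4, -194.5, 101.0]
tcp_rot: [-139.9, 0.0, -41.5]
force: [3.5, 4.6, 5.4]
opening: 0.245
finger_force: 99.4
```

```bash
python3 -c "
from h import *
st()
draw2(15,-10,34.91,34.71)"
```

```text
34.9 edge [15.28 -2.72 35.27] F [6.1 0.4 7.8]
[0, 0, 2.4, -2.0, 0, 0, 0, 0, 0, 4.8, -4.0, 0, 0, 0, 0, 0, 7.2, -6.0, 0, 0, 0, 0, 0, 9.6, -8.0, 0, 0, 0, 0, 0, 11.9, -10.1, 0, 0, 0, 0, 0, 14.3, -12.1, 0, 0, 0, 0, 0, 16.7, -14.2, 0, 0, 0, 0, 0, 19.0, -16.2, 0, 0, 0] end x -9.97 zc 35.11
```

Call:
send_rows --increments '[0,0,2.4,-2.0,0,0,0,0,0,4.8,-4.0,0,0,0,0,0,7.2,-6.0,0,0,0,0,0,9.6,-8.0,0,0,0,0,0,11.9,-10.1,0,0,0,0,0,14.3,-12.1,0,0,0,0,0,16.7,-14.2,0,0,0,0,0,19.0,-16.2,0,0,0]'

```text
clock: 35.9
tcp_pos: [517.9, -212.9, 101.2]
tcp_rot: [-139.9, 0.0, -41.5]
force: [3.6, 4.8, 5.4]
opening: 0.243
finger_force: 99.4
```

```bash
python3 -c "
from h import *
st()
draw2(-10,-34,35.11,34.71)"
```

```text
35.9 edge [-9.45 -2.51 35.53] F [6.4 0.5 7.7]
[0, 0, 2.3, -2.0, 0, 0, 0, 0, 0, 4.5, -4.0, 0, 0, 0, 0, 0, 6.7, -6.0, 0, 0, 0, 0, 0, 9.0, -8.0, 0, 0, 0, 0, 0, 11.2, -10.0, 0, 0, 0, 0, 0, 13.4, -12.0, 0, 0, 0, 0, 0, 15.7, -14.0, 0, 0, 0, 0, 0, 17.9, -16.0, 0, 0, 0] end x -34.0 zc 35.86
```

Call:
send_rows --increments '[0,0,2.3,-2.0,0,0,0,0,0,4.5,-4.0,0,0,0,0,0,6.7,-6.0,0,0,0,0,0,9.0,-8.0,0,0,0,0,0,11.2,-10.0,0,0,0,0,0,13.4,-12.0,0,0,0,0,0,15.7,-14.0,0,0,0,0,0,17.9,-16.0,0,0,0]'

```text
clock: 36.9
tcp_pos: [502.0, -230.6, 102.0]
tcp_rot: [-139.9, 0.1, -41.5]
force: [4.3, 4.8, 5.8]
opening: 0.244
finger_force: 99.4
```

```bash
python3 -c "
from h import *
st()
draw2(-34,-64,35.86,34.75)"
```

```text
36.9 edge [-33.18  -2.28  36.33] F [6.8 0.  8.1]
[0, 0, 2.7, -2.6, 0, 0, 0, 0, 0, 5.5, -5.1, 0, 0, 0, 0, 0, 8.2, -7.7, 0, 0, 0, 0, 0, 11.0, -10.3, 0, 0, 0, 0, 0, 13.7, -12.9, 0, 0, 0, 0, 0, 16.4, -15.4, 0, 0, 0, 0, 0, 19.1, -18.0, 0, 0, 0, 0, 0, 21.8, -20.6, 0, 0, 0] end x -63.94 zc 37.63
```

Call:
send_rows --increments '[0,0,2.7,-2.6,0,0,0,0,0,5.5,-5.1,0,0,0,0,0,8.2,-7.7,0,0,0,0,0,11.0,-10.3,0,0,0,0,0,13.7,-12.9,0,0,0,0,0,16.4,-15.4,0,0,0,0,0,19.1,-18.0,0,0,0,0,0,21.8,-20.6,0,0,0]'

```text
clock: 37.9
tcp_pos: [482.2, -252.6, 103.8]
tcp_rot: [-139.8, 0.1, -41.5]
force: [4.4, 5.7, 6.9]
opening: 0.244
finger_force: 99.3
```

```bash
python3 - <<'E'
from h import *
st();print(bot.state()["q"].round(1))
p=edge(2,-63.94,37.63);json.dump([list(p[0]),list(p[1].as_quat())],open("cmd.json","w"))
up=edge(2,-64,75);u=(np.array([545,-60,185]),Rn.from_euler('z',-71,degrees=True)*T)
G=np.array([579.2,119.3,0]);e=(G+[0,0,165],down(79.2));e2=(G+[0,0,128],down(79.2))
S=line(p,up,2)+line(up,u,10)+line(u,e,9)+[e]*3+line(e,e2,4)+[e2]*4
for i in range(0,len(S),8): rows(S[i:i+8],0)
E
```

```text
37.9 edge [-62.67  -1.96  38.2 ] F [7.6 0.5 9.2]
[-58.   22.5 103.   40.3  73.   54.8]
[0, 0, -12, -14.3, 0, 0, 0, 0, 0, -24, -28.7, 0, 0, 0, 0, -8.1, -41.1, -20, -3.6, -2.1, -5.8, 0, -16.3, -58.3, -11.4, -7.2, -4.2, -11.6, 0, -24.4, -75.5, -2.8, -10.8, -6.3, -17.4, 0, -32.5, -92.6, 5.9, -14.5, -8.4, -23.2, 0, -40.6, -109.8, 14.5, -18.1, -10.5, -29, 0, -48.8, -126.9, 23.1, -21.7, -12.7, -34.8]
[0, 5, -20.2, 1.6, -3.6, -2.1, -5.7, 0, 10, -40.4, 3.1, -7.2, -4.2, -11.5, 0, 15, -60.6, 4.7, -10.9, -6.3, -17.3, 0, 19.9, -80.8, 6.3, -14.5, -8.4, -23.1, 0, 21.8, -99.5, 14.1, -14, -9.3, -29.8, 0, 23.6, -118.3, 21.9, -13.5, -10.1, -36.4, 0, 25.4, -137.1, 29.7, -13, -11, -43, 0, 27.3, -155.8, 37.5, -12.4, -11.8, -49.7]
[0, 16.9, -11.2, 2.2, 0, 0, -6.7, 0, 33.9, -22.4, 4.5, 0, 0, -13.4, 0, 50.8, -33.5, 6.7, 0, 0, -20, 0, 67.7, -44.7, 8.9, 0, 0, -26.7, 0, 84.6, -55.9, 11.2, 0, 0, -33.4, 0, 84.6, -55.9, 11.2, 0, 0, -33.4, 0, 84.6, -55.9, 11.2, 0, 0, -33.4, 0, 84.6, -55.9, 11.2, 0, 0, -33.4]
[0, 0, 0, 9.2, 0, 0, 0, 0, 0, 0, 18.5, 0, 0, 0, 0, 0, 0, 27.7, 0, 0, 0, 0, 0, 0, 37, 0, 0, 0, 0, 0, 0, 37, 0, 0, 0, 0, 0, 0, 37, 0, 0, 0, 0, 0, 0, 37, 0, 0, 0, 0, 0, 0, 37, 0, 0, 0]
```

Call:
send_rows --increments '[0,0,-12,-14.3,0,0,0,0,0,-24,-28.7,0,0,0,0,-8.1,-41.1,-20,-3.6,-2.1,-5.8,0,-16.3,-58.3,-11.4,-7.2,-4.2,-11.6,0,-24.4,-75.5,-2.8,-10.8,-6.3,-17.4,0,-32.5,-92.6,5.9,-14.5,-8.4,-23.2,0,-40.6,-109.8,14.5,-18.1,-10.5,-29,0,-48.8,-126.9,23.1,-21.7,-12.7,-34.8]'

```text
clock: 38.9
tcp_pos: [519.9, -138.0, 168.4]
tcp_rot: [-164.5, -5.3, -4.8]
force: [0.4, -1.0, -1.4]
opening: 0.239
finger_force: 99.0
```

Call:
send_rows --increments '[0,5,-20.2,1.6,-3.6,-2.1,-5.7,0,10,-40.4,3.1,-7.2,-4.2,-11.5,0,15,-60.6,4.7,-10.9,-6.3,-17.3,0,19.9,-80.8,6.3,-14.5,-8.4,-23.1,0,21.8,-99.5,14.1,-14,-9.3,-29.8,0,23.6,-118.3,21.9,-13.5,-10.1,-36.4,0,25.4,-137.1,29.7,-13,-11,-43,0,27.3,-155.8,37.5,-12.4,-11.8,-49.7]'

```text
clock: 39.9
tcp_pos: [560.4, 19.6, 176.9]
tcp_rot: [179.9, -0.0, 46.0]
force: [0.1, 0.6, -3.1]
opening: 0.242
finger_force: 99.1
```

Call:
send_rows --increments '[0,16.9,-11.2,2.2,0,0,-6.7,0,33.9,-22.4,4.5,0,0,-13.4,0,50.8,-33.5,6.7,0,0,-20,0,67.7,-44.7,8.9,0,0,-26.7,0,84.6,-55.9,11.2,0,0,-33.4,0,84.6,-55.9,11.2,0,0,-33.4,0,84.6,-55.9,11.2,0,0,-33.4,0,84.6,-55.9,11.2,0,0,-33.4]'

```text
clock: 40.9
tcp_pos: [579.2, 118.3, 165.3]
tcp_rot: [180.0, -0.0, 79.1]
force: [0.3, 0.5, -1.4]
opening: 0.242
finger_force: 99.1
```

```bash
python3 - <<'E'
from h import *
s=bot.state();print(s["clock"],s["q"].round(1),s["tcp_pos"],s["tcp_rot"],s["force"])
im,d=bot.get_image("side");P=cloud("side",cv2.medianBlur(d,3))
v=(P-[579.2,119.3,0])@Rn.from_euler('z',-10.8,degrees=True).as_matrix()  # stand frame
# blade end-on view: points in front strip
k=(abs(v[...,0])<15)&(v[...,1]<-30)&(v[...,1]>-52)&(v[...,2]>75)&(v[...,2]<185)
for z in range(80,185,8):
    m=k&(abs(v[...,2]-z)<4)
    if m.sum()>3: print(z,np.percentile(v[m][:,0],[5,50,95]).round(1),np.median(v[m][:,1]).round(1),m.sum())
E
```

```text
40.9 [ 3.2 17.9 90.4  0.  71.8 14.1] [579.22407861 118.29604553 165.29198875] [ 1.79966056e+02 -1.79772174e-02  7.90803945e+01] [ 0.25248624  0.49085134 -1.35425056]
152 [-0.6  1.4  3.6] -38.8 4
160 [-6.1  1.4  9.3] -42.1 17
168 [-8.   3.9 11.3] -43.1 21
176 [-7.8  1.5 11.3] -44.2 29
184 [-7.6  2.8 11.4] -42.8 16
```

Call:
send_rows --increments '[0,0,0.5,9.2,0,0,0,0,0,0.5,18.5,0,0,0,0,0,0.5,27.7,0,0,0,0,0,0.5,34,0,0,0,0,0,0.5,40,0,0,0,0,0,0.5,44,0,0,0,0,0,0.5,48,0,0,0,0,0,0.5,50,0,0,0]'

```text
clock: 41.95
tcp_pos: [579.7, 119.2, 114.9]
tcp_rot: [180.0, -0.0, 79.2]
force: [-0.4, 0.4, -1.8]
opening: 0.242
finger_force: 99.1
```

```bash
python3 - <<'E'
from h import *
s=bot.state();print(s["clock"],s["tcp_pos"],s["tcp_rot"],s["force"],s["ft_torque"])
E
```

```text
41.95 [579.66780262 119.22425805 114.8517783 ] [ 1.79993582e+02 -4.37924662e-02  7.91916060e+01] [-0.36073932  0.37575336 -1.84139012] [ 0.00667724 -0.01955118 -0.05789402]
```

Edge is in the slot with no contact force; go on down.

Call:
send_rows --increments '[0,0,0,4,0,0,0,0,0,0,8,0,0,0,0,0,0,12,0,0,0,0,0,0,15,0,0,0,0,0,0,17,0,0,0,0,0,0,18.5,0,0,0,0,0,0,19.5,0,0,0,0,0,0,20,0,0,0]'

```text
clock: 42.95
tcp_pos: [579.7, 119.2, 95.0]
tcp_rot: [180.0, -0.0, 79.2]
force: [0.9, -0.7, -1.3]
opening: 0.242
finger_force: 99.0
```

```bash
python3 - <<'E'
from h import *
s=bot.state();print(s["clock"],s["tcp_pos"],s["tcp_rot"],s["force"],s["ft_torque"])
E
```

```text
42.95 [579.73044659 119.22737443  95.00637924] [ 1.79986280e+02 -4.67165240e-02  7.91879762e+01] [ 0.94764598 -0.71748593 -1.34529061] [-0.06285959 -0.02215495 -0.05507022]
```

Call:
send_rows --increments '[0,0,0,0.4,0,0,0,0,0,0,0.8,0,0,0,0,0,0,1.2,0,0,0,0,0,0,1.4,0,0,0,0,0,0,1.4,0,0,0,0,0,0,1.4,0,0,0,0,0,0,1.4,0,0,0,0,0,0,1.4,0,0,0]'

```text
clock: 43.95
tcp_pos: [579.8, 119.3, 93.9]
tcp_rot: [180.0, -0.0, 79.2]
force: [-1.0, 0.0, 1.8]
opening: 0.241
finger_force: 99.5
```

Call:
send_rows --increments '[26,0,0,0,0,0,0,32,0,0,0,0,0,0,45,0,0,0,0,0,0,60,0,0,0,0,0,0,60,0,0,0,0,0,0,60,0,0,0,0,0,0,60,0,0,-4,0,0,0,60,0,0,-10,0,0,0]'

```text
clock: 44.95
tcp_pos: [579.6, 119.2, 103.8]
tcp_rot: [-180.0, -0.0, 79.2]
force: [0.4, 0.3, 0.1]
opening: 0.7
finger_force: 0.0
```

Call:
send_rows --increments '[60,0,0,-15,0,0,0,60,0,0,-30,0,0,0,60,0,0,-55,0,0,0,60,0,0,-80,0,0,0,60,-40,0,-100,0,0,0,60,-80,0,-110,0,0,0,60,-120,0,-120,0,0,0,60,-150,0,-120,0,0,0]'

```text
clock: 45.95
tcp_pos: [552.2, -29.9, 226.3]
tcp_rot: [179.7, -0.0, 79.1]
force: [0.2, 0.4, 0.2]
opening: 0.7
finger_force: 0.0
```

```bash
python3 - <<'E'
from h import *
s=bot.state();print(s["clock"],s["tcp_pos"],s["force"])
im,d=bot.get_image("top");P=cloud("top",cv2.medianBlur(d,5))
S=np.zeros((480,640),bool);S[205:290,150:255]=1
for lo,hi in((100,130),(30,50)):
    Q=P[S&(P[...,2]>lo)&(P[...,2]<hi)];print(len(Q),cv2.minAreaRect(Q[:,:2].astype(np.float32)),np.median(Q[:,2])) if len(Q) else 0
v=(P-C)@H.as_matrix();k=(abs(v[...,0])<8)&(v[...,2]<100)
print("lever",[(y,np.median(v[k&(abs(v[...,1]-y)<3)][:,2]).round(1)) for y in range(85,142,8)])
k=(v[...,2]>31)&(v[...,2]<46)&(abs(v[...,0])<110)&(abs(v[...,1])<60);x,y=v[k][:,0],v[k][:,1];print(np.percentile(x[abs(y)<25],[.3,99.7]),np.percentile(y[abs(x)>60],[.5,99.5]))
cv2.imwrite("pics/end.png",im)
E
```

```text
45.95 [552.23583833 -29.92853113 226.29507685] [0.1538522  0.3656599  0.18541727]
129 ((587.3602294921875, 152.8998260498047), (23.243038177490234, 27.726444244384766), 78.25123596191406) 114.61462153506136
205 ((558.3883056640625, 135.8814697265625), (140.12107849121094, 66.49604797363281), 45.35540771484375) 39.991748101853545
lever [(85, np.float64(29.3)), (93, np.float64(29.8)), (101, np.float64(29.9)), (109, np.float64(30.9)), (117, np.float64(33.3)), (125, np.float64(33.9)), (133, np.float64(32.7)), (141, np.float64(4.0))]
[-91.7521765   91.99963467] [-34.41434519  29.57195796]
```

View pics/end.png

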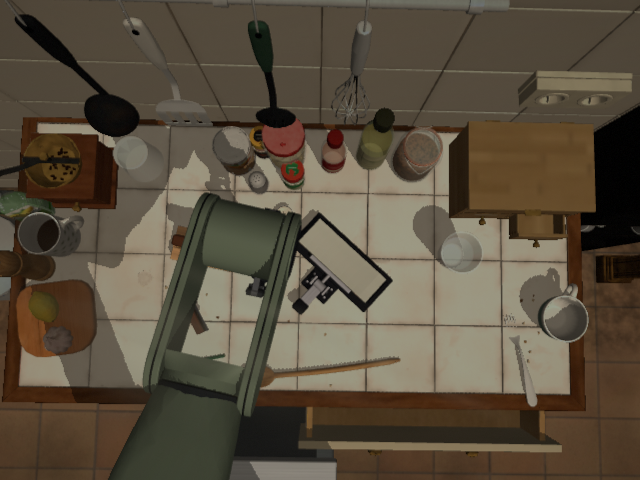

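Top view: the lever is flat (320,290), the glass (460,252) and salt (257,180) haven't moved, and the arm is clear. The handle top is at z≈114.6, the same as at the start, so the scraper is seated. Handing in.

```bash
python3 -c "
from station import bot
print(bot.job_done())"
```

```text
the job is handed in; nothing more can be done
None
```

The job is handed in at about 46 s with no verdict returned: clamp lever shut, both scraper faces drawn along the stone at roughly 6 to 13 N, scraper back in its stand, glass and salt not visibly moved; the lever came back up after my first push, so I shut it a second time before stroking.

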